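# Ease the retaining clip off the gauge rod with the wedge

## Robot

A 6-joint arm with a two-finger parallel gripper is mounted at the origin on the work surface; the furniture and walls round the work are solid. World frame = base frame: x ahead of the robot, y to its left, z up, the work surface at z = 0. Lengths are in m, angles in rad, forces in N, time in s.
With the tool pointing down it reaches from about 0.225 to 0.875 m from the base axis. Payload 3.4 kg.
Tool frame: the origin (TCP) lies at the very end of the fingers, on their centre line; the grasp point (between the pads) lies 19 mm behind it; z points along the fingers, y is the direction in which the jaws open and shut (so a half turn about z gives the same grasp; the last joint's range is limited). The gripper opens to 85 mm and grips with 20 to 120 N. Pads are 22 mm wide; open, the fingers measure 114 mm over their backs; the gripper's body (76 mm by 85 mm) begins 54 mm behind the grasp point. The pads swing forward as they close: fully open they stand 13 mm farther back than shut.
Start: joints at [0.993, 0.276, 1.505, -0, 1.361, -0.121], TCP at [0.254, 0.516, 0.231] pointing down, gripper open.
Joint ranges: [-2.89, 2.89], [-0.75, 2.08], [0.22, 2.7], [-1.18, 4.32], [0.11, 2.71], [-2.7, 2.7]. Speed limits (rad/s): [2.57, 2.57, 3.14, 3.14, 3.14, 3.14].

## Interface

Orientations are given as a unit quaternion [w, x, y, z].
In Python, from rig import manip, eyes gives the robot as it stands. The module is installed in compiled form; this text tells all that it offers.
- The arm moves only by the tool servo_tool, never from a script. Its argument "deltas" is one flat list of numbers, 6 for each row, row after row: the shift along the tool's x, y, z in cm, then the turn, a rotation vector about the tool's x, y, z in degrees. A call has 1 to 20 rows; each row shifts and turns the pose as measured when the row begins, along the tool's axes as they then stand; what a row does not reach is not made up. A row lasts 1/10 s, in which the tool goes at most 50 mm and 8.59 degrees, less where a joint would pass 70% of its speed; a pose out of reach is approached as far as the arm can. A call with a gripper value outside its range is refused whole. "jaw" is the finger opening in cm, from 0 to 8.54, set as the call begins (left out, the last holds). The fingers move at their own pace and stop on an object; "grip_force" is the grip in N (left out, the last holds). Time passes only in rows, so rows that do not move let the fingers close. It gives the time, the measured TCP pose, the force and the opening at its end, in the units of the state.
- manip.get_state(): the state, without advancing time (a new reading comes with each control period).
- eyes.get_image(name): name is "scene" or "top" or "wrist"; returns (picture, depth): 384x512x3 uint8, red, green, blue; 384x512 float32, m along the optical axis (not along the pixel's ray), 0 where there is no reading.
- eyes.get_calibration(name): a dict with "camera_matrix" (3x3 intrinsics, pixels), "rvec" (rotation vector, rad) and "tvec" (3), from world to camera coordinates, as OpenCV has them. Camera axes: x right, y down, z forward; pixel columns grow to the right and rows downward; lengths in m; the calibration is good to about 2 mm. A picture is of the moment at which its call begins: read the wrist's pose just before it. get_calibration takes no time and is no camera call; for the wrist camera it gives the pose at the moment of the call.
- manip.sign_off(): hands the job in, once; it reports no verdict.
The state is a dict: "clock": time; "qpos": joint angles; "qd": joint speeds; "effort": joint torques, N m; "position": TCP position; "ee_rot": TCP orientation; "contact_force": force on the tool from outside, world axes, zero at the start; "moment": the same for the moment, N m; "width": finger opening in m.
Only numpy, scipy, OpenCV 4.12 (cv2) and the standard library are available. Lean on these libraries where they do the work, as an engineer would, in place of code of your own. Each camera call takes 0.05 s, during which the arm holds its last target.

## Task

The gauge rod has to go for calibration, so take off the steel spring clip that grips it: hold the wedge by its black handle, slide it along the top of the rod in under the clip's raised lip and push until the clip has been lifted and its legs have sprung up past the thick of the rod. Then draw the wedge out and stand it back on the bench flat on its underside, and stand the clip upright on its legs in the grooved tube tray, its two legs apart along the tray's long side. Leave the small gauges and the bottle around the work where they are.

Things in the scene. Friction and masses are not known exactly. Their poses are not given: they have to be found in the camera images.
- rod_seat (a point): fixed point on the top line of a level steel rod (32 mm thick, top 64 mm above the bench), under the clip's middle as it starts. x axis: along the rod, the way the wedge is pushed; z up. From x = 16 to 36 mm stand two bracket cheeks, 38 mm apart, tops 18 mm above the rod's top: the clip backs against them and the blade passes between them. The rod goes on to x = 80 mm, clear above
- rod_end (a point): free end of that rod, on its top line, 92 mm from rod_seat towards -x; nothing stands round or above the rod here. Axes as rod_seat. The fixture's base plate on the bench, 165 x 90 x 12 mm, cannot move
- clip_tab (a point): centre of the upright tab of the steel spring clip (loose, 130 g): tab 24 (x) x 16 (y, grip here) x 42 mm (z). Axes at the start as rod_seat. Its bridge, 54 mm wide, lies 21 to 31 mm below this point, x = -20 to 15 mm, on the rod's top. Two sprung legs, 28 mm long in x, 54 mm apart over their outsides in y, feet 75 mm below this point, reach past the rod; a bead in each catches under it
- clip_lip (a point): middle of the edge of the clip's lip, where the wedge enters: 20 mm from the tab's centre towards -x, 7 mm above the rod's top; from here the underside slopes down at 20 degrees to meet the rod below the tab. Pushing the wedge takes about 6 N; past about 18 mm of lift the legs spring the clip up to 22 mm, where it stays perched loosely astride the rod
- wedge_grip (a point): centre of the wedge's black handle (loose, 200 g), 30 mm above its flat underside; handle 70 (x) x 24 (y, grip here) x 50 mm (z). x axis to the blade's tip, z up. The steel blade, 22 mm wide, starts 35 mm ahead of this point, 29 mm thick, and thins at 20 degrees over 75 mm to a 2 mm tip. Pushed in until the handle's front is within 3 mm of the clip's lip, it has lifted the clip 21 to 22 mm
- wedge_tip (a point): middle of the tip edge of the wedge, on its underside: 110 mm ahead (x) of and 30 mm below wedge_grip; axes as wedge_grip
- tube_tray: grooved aluminium tray (loose, 160 g), 68 mm (x) by 128 mm (y, its long side), 15 mm high; origin at the centre of its underside, z up. Low ribs along x, 15.5 mm apart, stand on its 4 mm floor, tops 12 mm above the bench; walls 15 mm high on the two long sides
- setting_master: bystander: stepped steel cylinder 30 mm wide, 43 mm high; origin at the centre of its underside
- ring_gauge_1: bystander: knurled steel ring 46 mm across, 14 mm high; origin at the centre of its underside
- oil_bottle: bystander: small oil bottle 36 mm wide, 98 mm high; origin at the centre of its underside

How it is judged:
By the outcome, as a careful person would: the job done as asked, in the order asked, and still so for the second after the job is handed in, with the robot touching nothing.
It also fails if it takes over 72 s, if anything falls off the work surface, if the arm or the gripper's body presses on something with over 40 N, if the wrist force passes 120 N, or if a joint passes its speed limit or range.

## Working session

There is one attempt and no reset: what is moved stays moved. The work goes in short steps, Python scripts to look and compute and a tool call to move; the robot and the scene stay as the last step left them, time stands still between calls to the robot, and variables do not carry over. Pictures are saved under pics/ and viewed, and the job is handed in when it is done.

Besides the shell and the picture viewer there is one more tool, called after "Call:" as name(argument=value, ...) on one line, values as JSON. servo_tool: Moves the arm, as the interface text tells. Its arguments: {"type":"object","properties":{"deltas":{"type":"array","items":{"type":"number"}},"jaw":{"type":"number"},"grip_force":{"type":"number"}},"required":["deltas"]}

```bash
mkdir -p pics; cat > h.py <<'E'
import numpy as np, cv2
from rig import manip, eyes
def cam(n):
    c=eyes.get_calibration(n);R=cv2.Rodrigues(np.array(c["rvec"],float))[0]
    return np.array(c["camera_matrix"],float),R,np.array(c["tvec"],float).ravel()
def ray(c,u,v,z):
    K,R,t=c;d=R.T@np.linalg.inv(K)@np.array([u,v,1.]);o=-R.T@t
    return o+d*(z-o[2])/d[2]
def cloud(c,dep):
    K,R,t=c;v,u=np.mgrid[:dep.shape[0],:dep.shape[1]]
    p=np.stack([(u-K[0,2])/K[0,0]*dep,(v-K[1,2])/K[1,1]*dep,dep],-1)
    return (p-t)@R
def proj(c,p):
    K,R,t=c;q=K@(R@np.array(p,float)+t);return q[:2]/q[2]
E
python3 - <<'E'
from h import *
s=manip.get_state();print(s)
for n in("scene","top","wrist"):
    c=cam(n);im,d=eyes.get_image(n);cv2.imwrite(f"pics/{n}0.png",im[...,::-1]);np.savez(f"pics/{n}0.npz",im=im,d=d,K=c[0],R=c[1],t=c[2]);print(n,c[0][0,0],-c[1].T@c[2],c[1][2])
E
```

```text
{'clock': 0.0, 'qpos': array([ 9.93000942e-01,  2.76589805e-01,  1.50616714e+00, -9.38170553e-06,
        1.36067447e+00, -1.20991604e-01]), 'qd': array([-9.87065119e-05,  2.87919761e-05,  3.07032410e-04,  2.41466587e-04,
       -4.37287500e-04,  1.53665661e-04]), 'effort': array([-5.50535569e-04, -4.16766930e+01, -2.45809704e+01, -2.02856763e-04,
        1.09686790e-02,  2.39786635e-05]), 'position': array([0.25332978, 0.51558803, 0.23042911]), 'ee_rot': array([-3.10419123e-04,  2.26420155e-01,  9.74029295e-01, -8.65399639e-04]), 'contact_force': array([-0.68830324, -0.41813466, -0.12088255]), 'moment': array([ 0.04578654,  0.03316035, -0.07373083]), 'width': 0.08574305793123024}
scene 457.5205155879132 [ 0.17176971 -0.63173883  0.97989902] [ 0.30412001  0.53716396 -0.78674386]
top 391.9534246537685 [ 0.33386271 -0.00150057  0.96476328] [ 0.20131458 -0.0015425  -0.97952543]
wrist 340.7596564540513 [0.19056366 0.54645326 0.3731067 ] [ 0.2443325  -0.12315936 -0.96183855]
```

View pics/scene0.png

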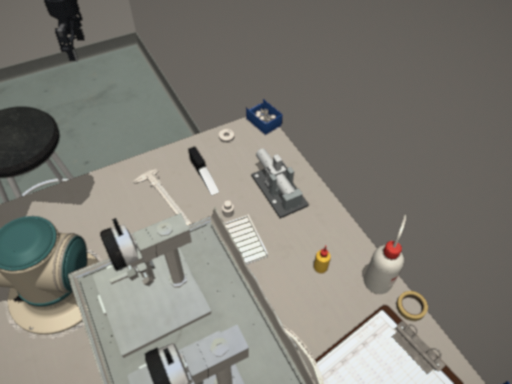

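View pics/top0.png

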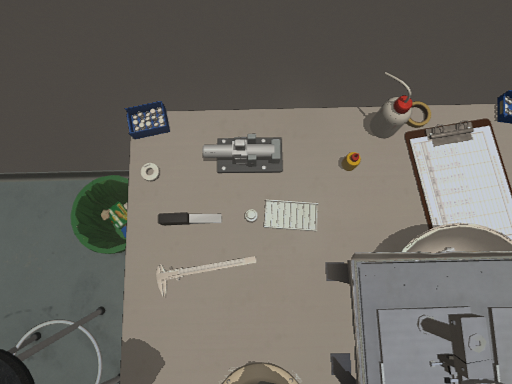

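View pics/wrist0.png

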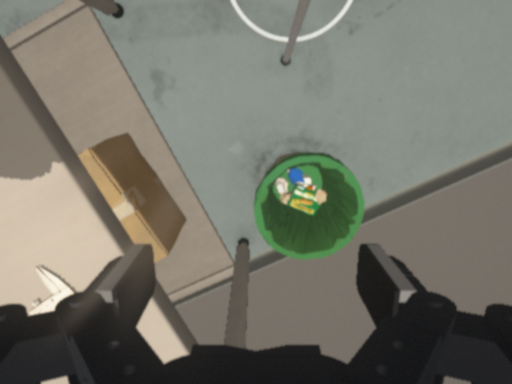

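```bash
python3 - <<'E'
import cv2
im=cv2.imread("pics/top0.png")[100:270,120:380]
cv2.imwrite("pics/t_zoom.png",cv2.resize(im,None,fx=3,fy=3,interpolation=cv2.INTER_CUBIC))
im=cv2.imread("pics/scene0.png")[110:290,170:350]
cv2.imwrite("pics/s_zoom.png",cv2.resize(im,None,fx=3.3,fy=3.3,interpolation=cv2.INTER_CUBIC))
E
```

```text
(no output)
```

View pics/t_zoom.png

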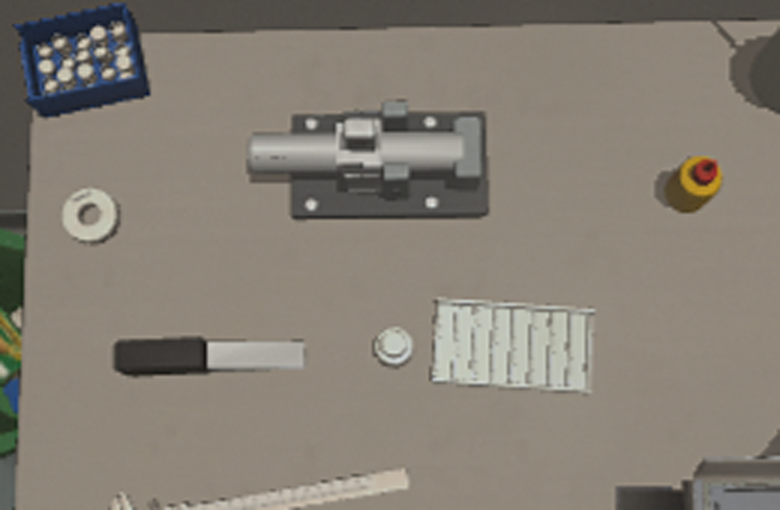

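View pics/s_zoom.png

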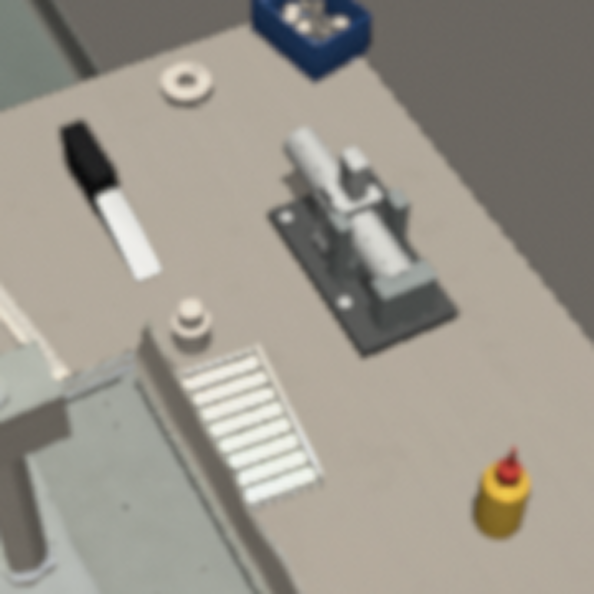

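```bash
python3 - <<'E'
import numpy as np,cv2
from h import cloud
for n in("top","scene"):
    z=np.load(f"pics/{n}0.npz");P=cloud((z["K"],z["R"],z["t"]),z["d"]);X=P.reshape(-1,3)
    X=X[z["d"].ravel()>0]
    m=(X[:,0]>.2)&(X[:,0]<.7)&(X[:,1]>-.2)&(X[:,1]<.4)&(X[:,2]>-.03)
    X=X[m];print(n,"bench z",np.median(X[:,2]))
    # objects by height
    H=X[X[:,2]>np.median(X[:,2])+.008]
    g=np.zeros((250,300),np.uint8)
    ij=((H[:,:2]-[.2,-.2])/.002).astype(int);g[ij[:,0],ij[:,1]]=255
    g=cv2.morphologyEx(g,cv2.MORPH_CLOSE,np.ones((3,3)))
    k,L,S,C=cv2.connectedComponentsWithStats(g)
    lab=L[ij[:,0],ij[:,1]]
    for i in range(1,k):
        if S[i,4]<40: continue
        h=H[lab==i];print(h.min(0).round(3),h.max(0).round(3),h.mean(0).round(3))
E
```

```text
top bench z 0.0011226427091135568
[ 0.2  -0.2   0.01] [ 0.345 -0.159  0.305] [ 0.273 -0.178  0.258]
[ 0.404 -0.151  0.009] [ 0.482 -0.02   0.02 ] [ 0.443 -0.086  0.014]
[0.426 0.098 0.009] [0.451 0.228 0.055] [0.438 0.17  0.037]
[ 0.428 -0.002  0.01 ] [0.458 0.025 0.046] [0.442 0.011 0.034]
[0.537 0.239 0.009] [0.583 0.286 0.019] [0.559 0.261 0.014]
[ 0.553 -0.07   0.009] [0.643 0.124 0.12 ] [0.588 0.017 0.046]
[0.628 0.052 0.01 ] [0.643 0.093 0.018] [0.635 0.074 0.013]
[0.648 0.216 0.009] [0.698 0.308 0.051] [0.664 0.254 0.03 ]
[0.658 0.249 0.009] [0.7   0.319 0.034] [0.683 0.289 0.019]
scene bench z 0.00015459649214574596
[ 0.256 -0.2    0.271] [ 0.344 -0.161  0.302] [ 0.314 -0.182  0.278]
[ 0.414 -0.153  0.008] [ 0.479 -0.034  0.02 ] [ 0.451 -0.097  0.012]
[ 0.417 -0.06   0.009] [ 0.458 -0.053  0.014] [ 0.437 -0.056  0.011]
[ 0.417 -0.033  0.008] [ 0.481 -0.02   0.016] [ 0.449 -0.026  0.012]
[ 0.428 -0.006  0.008] [0.456 0.022 0.047] [0.44  0.004 0.029]
[0.424 0.096 0.008] [0.45  0.228 0.054] [0.436 0.166 0.033]
[0.536 0.235 0.008] [0.582 0.283 0.019] [0.559 0.258 0.013]
[ 0.551 -0.073  0.008] [0.641 0.122 0.118] [0.588 0.002 0.045]
[0.648 0.214 0.008] [0.7   0.307 0.048] [0.665 0.248 0.029]
[0.663 0.285 0.008] [0.7   0.318 0.035] [0.686 0.31  0.019]
[0.677 0.247 0.009] [0.699 0.277 0.024] [0.691 0.263 0.017]
```

```bash
python3 - <<'E'
import numpy as np,cv2
from h import cloud
def rect(a):
    r=cv2.minAreaRect((a[:,:2]*1000).astype(np.float32));b=cv2.boxPoints(r)
    return np.round(r[0],1),np.round(r[1],1),round(r[2],2)
for n in("top","scene"):
    z=np.load(f"pics/{n}0.npz");P=cloud((z["K"],z["R"],z["t"]),z["d"]);im=z["im"].astype(int).sum(-1).ravel();X=P.reshape(-1,3);rgb=z["im"].reshape(-1,3)
    def box(lo,hi): return np.all((X>lo)&(X<hi),1)
    print("==",n)
    w=box([.41,.08,.005],[.46,.245,.07]);
    hd=box([.41,.155,.049],[.46,.245,.07]);print("handle top",rect(X[hd]),X[hd].mean(0),hd.sum())
    wd=X[w&(X[:,2]>.006)];c=wd[:,:2]
    print("wedge all",rect(wd))
    bl=X[box([.41,.08,.006],[.46,.15,.04])]; 
    # blade plane & tip
    print("blade",rect(bl),bl.min(0),bl.max(0))
    # centreline by y bins
    for nm,sel in(("blade",box([.41,.098,.006],[.46,.152,.04])),("handletop",hd)):
        a=X[sel];ys=np.arange(a[:,1].min()+.004,a[:,1].max()-.004,.006);m=[]
        for y in ys:
            q=a[abs(a[:,1]-y)<.003]
            if len(q)>4:m.append((y,(q[:,0].min()+q[:,0].max())/2,q[:,0].max()-q[:,0].min()))
        m=np.array(m);pf=np.polyfit(m[:,0],m[:,1],1);print(nm,"x=a*y+b",pf,"ang",np.degrees(np.arctan(pf[0])),"w",m[:,2].mean())
    # rod: top points
    for lo,hi in((.065,.12),(-.045,0)):
        a=X[box([.55,lo,.055],[.63,hi,.068])];
        print("rod",lo,rect(a),a.min(0),a.max(0))
        # circle fit: crest
        for y in np.arange(lo+.005,hi,.012):
            q=a[abs(a[:,1]-y)<.006]
            if len(q)>8:
                # fit circle R=16 least squares x0,z0 linear
                A=np.c_[2*q[:,0],2*q[:,2],np.ones(len(q))];s=np.linalg.lstsq(A,(q[:,0]**2+q[:,2]**2),rcond=None)[0]
                print("  y",round(y,3),"x0",s[0].round(4),"ztop",q[:,2].max().round(4),len(q))
    tb=X[box([.56,.0,.09],[.63,.09,.13])];print("tab",rect(tb),tb.min(0),tb.max(0),len(tb))
    tt=X[box([.56,.0,.113],[.63,.09,.13])];print("tabtop",rect(tt),tt.mean(0),len(tt))
    t=X[box([.39,-.17,.006],[.5,-.012,.022])];print("tray",rect(t))
    br=X[box([.54,-.06,.075],[.66,.06,.09])];print("cheeks",br.min(0),br.max(0))
    bp=X[box([.54,-.1,.0075],[.66,.15,.016])];print("plate",rect(bp))
    ll=X[box([.54,.03,.066],[.66,.08,.095])]; print("bridge",rect(ll),ll.min(0),ll.max(0))
E
```

```text
== top
handle top (array([438.3, 193.8]), array([23.7, 68. ]), 0.99) [0.43858819 0.19430033 0.05081972] 225
wedge all (array([433.9, 158.6]), array([139. ,  34.3]), 88.59)
blade (array([432.6, 119.4]), array([33.7, 60.9]), 0.38) [0.41579519 0.08906155 0.00632345] [0.44952925 0.14997709 0.02833784]
blade x=a*y+b [-0.00896103  0.43954101] ang -0.5134153345642718 w 0.02148230458147196
handletop x=a*y+b [-0.02353327  0.44305145] ang -1.3481082738695382 w 0.021362863631525734
rod 0.065 (array([599.3,  93. ]), array([53.4, 28.2]), 89.55) [0.5849456  0.066353   0.05506379] [0.61339578 0.11980379 0.06749675]
  y 0.07 x0 0.5987 ztop 0.0662 47
  y 0.082 x0 0.5984 ztop 0.0661 58
  y 0.094 x0 0.5983 ztop 0.0675 55
  y 0.106 x0 0.5985 ztop 0.0673 55
  y 0.118 x0 0.599 ztop 0.0659 38
rod -0.045 (array([594.1, -23.1]), array([52.4, 46.8]), 4.99) [ 0.5659486  -0.04436949  0.05515487] [ 6.21994675e-01 -1.99264449e-04  6.76632247e-02]
  y -0.04 x0 0.5983 ztop 0.0663 67
  y -0.028 x0 0.5977 ztop 0.0677 54
  y -0.016 x0 0.5974 ztop 0.0674 56
  y -0.004 x0 0.5959 ztop 0.0675 56
tab (array([597.9,  33.1])
[... 1451 characters left out ...]
78e-02]
  y -0.04 x0 0.5951 ztop 0.0668 38
  y -0.028 x0 0.5966 ztop 0.0657 36
  y -0.016 x0 0.597 ztop 0.0658 39
  y -0.004 x0 0.5962 ztop 0.0677 65
tab (array([596.1,  30.2]), array([24.9, 17.3]), 82.94) [0.58778201 0.01808057 0.09035846] [0.60557529 0.04330435 0.11822197] 99
tabtop (array([597.1,  30.6]), array([23.3, 13.8]), 89.96) [0.59691392 0.03020451 0.11532532] 36
tray (array([445. , -86.4]), array([130.2,  64.9]), 86.4)
cheeks [ 0.56539537 -0.00652411  0.07509085] [0.62860647 0.0493818  0.08981315]
plate (array([596.3,  11.3]), array([168.2,  90.3]), 89.82)
bridge (array([596.9,  48.9]), array([53.9, 37.2]), 1.0) [0.57000906 0.03001135 0.06633367] [0.62401057 0.06744448 0.09475013]
```

Call:
servo_tool(deltas=[0,0,0,0,0,8,0,0,0,0,0,8,0,0,0,0,0,8,0,0,0,0,0,8,0,0,0,0,0,8,0,0,0,0,0,8,0,0,0,0,0,8,0,0,0,0,0,7], jaw=6)

```text
clock: 0.95
position: [0.2523, 0.5139, 0.2273]
ee_rot: [0.001, 0.718, 0.696, -0.004]
contact_force: [0.6, 0.2, -0.5]
width: 0.0599
```

```bash
cat >> h.py <<'E'
from scipy.spatial.transform import Rotation as Ro
def need(target,ang=None,s=None):
    """tool-frame cm shift to TCP target (world m), and residual turn (deg) to pointing down with tool y at world angle ang"""
    s=s or manip.get_state();q=s["ee_rot"];R=Ro.from_quat([q[1],q[2],q[3],q[0]])
    sh=R.inv().apply(np.array(target)-s["position"])*100
    out=dict(t=round(float(s["clock"]),2),pos=s["position"].round(4),ang=np.degrees(np.arctan2(R.as_matrix()[1,1],R.as_matrix()[0,1])).round(2),zax=R.as_matrix()[:,2].round(4),F=s["contact_force"].round(1),w=round(float(s["width"]),4),shift=sh.round(2))
    if ang is not None:
        a=np.radians(ang);y=np.array([np.cos(a),np.sin(a),0]);z=np.array([0,0,-1.]);x=np.cross(y,z)
        out["turn"]=np.degrees((R.inv()*Ro.from_matrix(np.stack([x,y,z],1))).as_rotvec()).round(2)
    for k,v in out.items():print(k,v)
E
python3 -c "
from h import *
need([.438,.193,.17],1.2)"
```

```text
t 0.95
pos [0.2523 0.5139 0.2273]
ang -1.74
zax [-0.0047 -0.0072 -1.    ]
F [ 0.6  0.2 -0.5]
w 0.0599
shift [-31.47  19.57   5.87]
turn [-0.27  0.41 -2.94]
```

Call:
servo_tool(deltas=[-4,2.4,0.7,0,0,-1,-4,2.5,0.7,0,0,-1,-4,2.5,0.7,0,0,-1,-4,2.5,0.7,0,0,0,-4,2.5,0.7,0,0,0,-4,2.5,0.7,0,0,0,-4,2.5,0.7,0,0,0,-3,2,0.7,0,0,0,0,0,0,0,0,0])

```text
clock: 1.85
position: [0.455, 0.1969, 0.1676]
ee_rot: [0.0, 0.697, 0.717, -0.003]
contact_force: [0.1, 0.1, 0.5]
width: 0.06
```

```bash
python3 - <<'E'
from h import *
c=cam("wrist");im,d=eyes.get_image("wrist");cv2.imwrite("pics/w1.png",im[...,::-1]);np.savez("pics/w1.npz",im=im,d=d,K=c[0],R=c[1],t=c[2])
need([.438,.193,.17],1.2)
E
```

```text
t 1.9
pos [0.4538 0.1983 0.1679]
ang 1.65
zax [-0.0054 -0.0042 -1.    ]
F [-0.5 -0.2  0.3]
w 0.0599
shift [-0.49 -1.6  -0.2 ]
turn [-0.31  0.24  0.45]
```

View pics/w1.png

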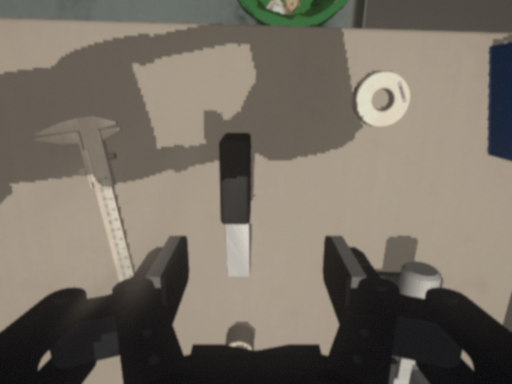

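```bash
python3 - <<'E'
import numpy as np,cv2
from h import cloud
z=np.load("pics/w1.npz");P=cloud((z["K"],z["R"],z["t"]),z["d"]);X=P.reshape(-1,3)
def box(lo,hi): return X[np.all((X>lo)&(X<hi),1)]
h=box([.41,.14,.048],[.47,.25,.065]);r=cv2.minAreaRect((h[:,:2]*1000).astype(np.float32));print(r,h[:,2].mean(),h.min(0),h.max(0))
b=box([.41,.075,.004],[.47,.15,.035])
for nm,a in(("h",h),("b",b)):
    m=[]
    for y in np.arange(a[:,1].min()+.006,a[:,1].max()-.006,.004):
        q=a[abs(a[:,1]-y)<.002];
        if len(q)>5:m.append((y,(q[:,0].min()+q[:,0].max())/2,np.ptp(q[:,0]),q[:,2].mean()))
    m=np.array(m);p=np.polyfit(m[:,0],m[:,1],1);print(nm,p,np.degrees(np.arctan(p[0])),m[:,2].mean());print(m[[0,-1]].round(4))
t=box([.35,.1,-.01],[.42,.2,.01]);print("bench",np.median(t[:,2]),b.min(0))
rg=box([.53,.22,.008],[.6,.3,.025]);print("ring",rg.min(0),rg.max(0))
E
```

```text
((436.91815185546875, 194.9230194091797), (23.334423065185547, 69.29019165039062), 1.248822569847107) 0.04997660829293569 [0.42473409 0.16013167 0.04800109] [0.44924879 0.22961195 0.05209597]
h [-0.0196618   0.44099828] -1.1263932963683672 0.02284247630686049
[[0.1661 0.4378 0.023  0.05  ]
 [0.2221 0.4367 0.0225 0.05  ]]
b [-0.01894892  0.44093427] -1.0855629509325326 0.021612488256983663
[[0.0943 0.4393 0.021  0.0059]
 [0.1423 0.4382 0.0219 0.0233]]
bench 0.00021604337066568634 [0.42708127 0.08825142 0.00406833]
ring [0.53579778 0.23902741 0.00802378] [0.58237497 0.28411519 0.01723906]
```

Call:
servo_tool(deltas=[0.1,-0.8,0,-0.3,0.2,0.3,0.1,-0.8,0,0,0,0.2,0,0,3,0,0,0,0,0,3,0,0,0,0,0,3,0,0,0,0,0,1.5,0,0,0,0,0,0,0,0,0])

```text
clock: 2.6
position: [0.4292, 0.2082, 0.063]
ee_rot: [-0.001, 0.696, 0.718, 0.003]
contact_force: [-0.5, 0.2, 0.9]
width: 0.0601
```

```bash
python3 -c "
from h import *
need([.437,.200,.010],1.1)"
```

```text
t 2.6
pos [0.4292 0.2082 0.063 ]
ang 1.72
zax [ 0.0028  0.0045 -1.    ]
F [-0.5  0.2  0.9]
w 0.0601
shift [-0.87  0.74  5.3 ]
turn [ 0.17 -0.25  0.62]
```

Call:
servo_tool(deltas=[-0.5,0.4,0,0,0,0.4,-0.3,0.3,0,0,0,0.2,0,0,0,0,0,0,0,0,0,0,0,0])

```text
clock: 3.0
position: [0.4371, 0.2024, 0.0664]
ee_rot: [0.001, 0.699, 0.715, 0.005]
contact_force: [0.4, -0.1, 0.7]
width: 0.0602
```

```bash
python3 -c "
from h import *
need([.437,.200,.010],1.1)"
```

```text
t 3.0
pos [0.4371 0.2024 0.0664]
ang 1.3
zax [ 0.0079  0.0064 -0.9999]
F [ 0.4 -0.1  0.7]
w 0.0602
shift [-0.28 -0.06  5.64]
turn [ 0.46 -0.35  0.2 ]
```

Call:
servo_tool(deltas=[-0.1,0,2,0.3,-0.2,0,-0.1,0,2,0,0,0,0,0,1.2,0,0,0,0,0,0.3,0,0,0,0,0,0,0,0,0])

```text
clock: 3.5
position: [0.4418, 0.2013, 0.0137]
ee_rot: [0.002, 0.7, 0.714, 0.006]
contact_force: [-0.4, 0.5, 0.4]
width: 0.0604
```

```bash
python3 -c "
from h import *
need([.437,.200,.010],1.1)"
```

```text
t 3.5
pos [0.4418 0.2013 0.0137]
ang 1.2
zax [ 0.0123  0.0057 -0.9999]
F [-0.4  0.5  0.4]
w 0.0604
shift [-0.13 -0.48  0.36]
turn [ 0.71 -0.31  0.1 ]
```

Call:
servo_tool(deltas=[0,-0.4,0.2,0.7,-0.3,0,0,0,0,0,0,0,0,0,0,0,0,0])

```text
clock: 3.8
position: [0.4389, 0.2016, 0.0132]
ee_rot: [0.001, 0.7, 0.714, 0.001]
contact_force: [0.6, 0.0, 0.1]
width: 0.06
```

```bash
python3 -c "
from h import *
need([.437,.200,.010],1.1)"
```

```text
t 3.8
pos [0.4389 0.2016 0.0132]
ang 1.18
zax [ 2.5e-03  8.0e-04 -1.0e+00]
F [0.6 0.  0.1]
w 0.06
shift [-0.16 -0.2   0.32]
turn [ 0.15 -0.04  0.08]
```

Call:
servo_tool(deltas=[0,-0.2,0.3,0.1,0,0,0,0,0,0,0,0])

```text
clock: 4.0
position: [0.4372, 0.2018, 0.0107]
ee_rot: [0.0, 0.7, 0.714, 0.001]
contact_force: [0.9, -0.6, -1.6]
width: 0.0597
```

Call:
servo_tool(deltas=[0,0,0,0,0,0,0,0,0,0,0,0,0,0,0,0,0,0,0,0,0,0,0,0,0,0,0,0,0,0,0,0,0,0,0,0], jaw=1.6, grip_force=70)

```text
clock: 4.6
position: [0.4374, 0.2019, 0.011]
ee_rot: [0.0, 0.7, 0.714, 0.001]
contact_force: [0.0, -0.5, 0.3]
width: 0.0231
```

```bash
python3 -c "
from h import *
need([.437,.200,.10],1.1)"
```

```text
t 4.6
pos [0.4374 0.2019 0.011 ]
ang 1.19
zax [ 0.0026  0.0014 -1.    ]
F [ 0.  -0.5  0.3]
w 0.0231
shift [-0.18 -0.02 -8.9 ]
turn [ 0.15 -0.07  0.09]
```

Call:
servo_tool(deltas=[0,0,-2,0,0,0,0,0,-3,0,0,0,0,0,-3,0,0,0,0,2,-2,0,0,0.3,0.3,3.5,0,0,0,0.3,0.3,3.5,0,0,0,0.4,0.3,3.5,0,0,0,0.3,0.3,2,0,0,0,0,0,0,0,0,0,0,0,0,0,0,0,0])

```text
clock: 5.6
position: [0.5799, 0.2138, 0.1076]
ee_rot: [-0.004, 0.708, 0.706, -0.005]
contact_force: [-1.1, 0.1, -2.8]
width: 0.0229
```

```bash
python3 - <<'E'
from h import *
need([.5975,.2175,.10],-.1)
for n in("top","wrist"):
    c=cam(n);im,d=eyes.get_image(n);cv2.imwrite(f"pics/{n}2.png",im[...,::-1]);np.savez(f"pics/{n}2.npz",im=im,d=d,K=c[0],R=c[1],t=c[2])
a=cv2.imread("pics/top2.png")[100:240,130:330];a=cv2.resize(a,None,fx=3,fy=3,interpolation=cv2.INTER_CUBIC)
cv2.imwrite("pics/top2z.png",a)
E
```

```text
t 5.6
pos [0.5799 0.2138 0.1076]
ang -0.17
zax [-0.0126 -0.0023 -0.9999]
F [-1.1  0.1 -2.8]
w 0.0229
shift [0.38 1.77 0.74]
turn [-0.72  0.13 -0.07]
```

View pics/top2z.png

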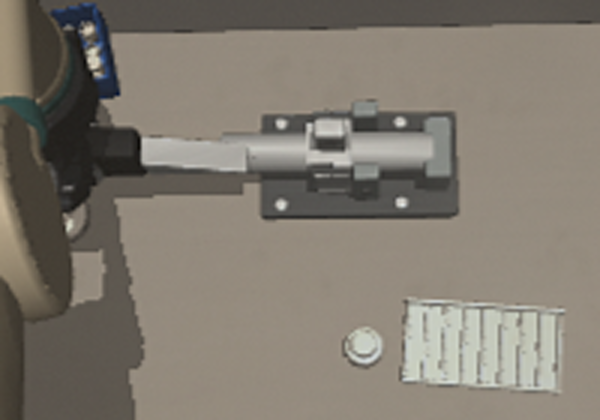

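View pics/wrist2.png

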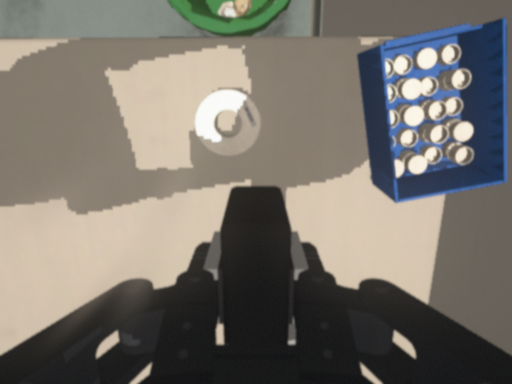

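Call:
servo_tool(deltas=[0.2,0.8,0.2,-0.5,0.1,0,0.2,0.8,0.3,-0.2,0,0,0,0,0,0,0,0,0,0,0,0,0,0])

```text
clock: 6.1
position: [0.5935, 0.218, 0.1025]
ee_rot: [-0.0, 0.708, 0.706, -0.001]
contact_force: [0.5, 0.5, -1.8]
width: 0.023
```

```bash
cat > rel.py <<'E'
from h import *
import sys
def meas(n,k):
    c=cam(n);im,d=eyes.get_image(n);cv2.imwrite(f"pics/{n}{k}.png",im[...,::-1]);np.savez(f"pics/{n}{k}.npz",im=im,d=d,K=c[0],R=c[1],t=c[2])
    X=cloud(c,d).reshape(-1,3)
    b=X[np.all((X>[.56,.06,.060])&(X<[.64,.19,.12]),1)]
    m=[]
    for y in np.arange(.06,.19,.006):
        q=b[abs(b[:,1]-y)<.003]
        if len(q)>5:
            mx=np.median(np.sort(q[:,2])[-8:]);e=q[q[:,2]>mx-.006];print(n,"y%.3f"%y,"ztop %.4f"%mx,"xmid %.4f"%((e[:,0].min()+e[:,0].max())/2),"w %.3f"%np.ptp(e[:,0]))
for n in sys.argv[2:]:meas(n,sys.argv[1])
E
python3 rel.py 3 top scene; python3 -c "
from h import *
need([.5975,.2175,.085],-.1)"
```

```text
top y0.060 ztop 0.0631 xmid 0.5997 w 0.018
top y0.066 ztop 0.0646 xmid 0.5987 w 0.020
top y0.072 ztop 0.0640 xmid 0.5988 w 0.020
top y0.078 ztop 0.0650 xmid 0.5987 w 0.021
top y0.084 ztop 0.0647 xmid 0.5990 w 0.020
top y0.090 ztop 0.0647 xmid 0.5979 w 0.022
top y0.096 ztop 0.0651 xmid 0.5965 w 0.020
top y0.102 ztop 0.0953 xmid 0.5944 w 0.019
top y0.108 ztop 0.0986 xmid 0.5940 w 0.020
top y0.114 ztop 0.1009 xmid 0.5936 w 0.023
top y0.120 ztop 0.1030 xmid 0.5940 w 0.022
top y0.126 ztop 0.1043 xmid 0.5937 w 0.021
top y0.132 ztop 0.1067 xmid 0.5936 w 0.021
top y0.138 ztop 0.1097 xmid 0.5935 w 0.021
top y0.144 ztop 0.1115 xmid 0.5942 w 0.022
top y0.150 ztop 0.1135 xmid 0.5943 w 0.022
top y0.156 ztop 0.1158 xmid 0.5940 w 0.022
top y0.162 ztop 0.1176 xmid 0.5935 w 0.021
top y0.168 ztop 0.1191 xmid 0.5948 w 0.023
top y0.174 ztop 0.1195 xmid 0.5938 w 0.023
top y0.180 ztop 0.1089 xmid 0.5827 w 0.002
scene y0.066 ztop 0.0626 xmid 0.5962 w 0.017
scene y0.072 ztop 0.0623 xmid 0.5936 w 0.019
scene y0.078 ztop 0.0615 xmid 0.5982 w 0.017
scene y0.084 ztop 0.0638 xmid 0.5981 w 0.017
scene y0.090 ztop
[... 198 characters left out ...]
4 w 0.022
scene y0.120 ztop 0.1012 xmid 0.5929 w 0.022
scene y0.126 ztop 0.1048 xmid 0.5927 w 0.021
scene y0.132 ztop 0.1058 xmid 0.5924 w 0.021
scene y0.138 ztop 0.1098 xmid 0.5930 w 0.021
scene y0.144 ztop 0.1091 xmid 0.5933 w 0.021
scene y0.150 ztop 0.1128 xmid 0.5922 w 0.021
scene y0.156 ztop 0.1145 xmid 0.5943 w 0.020
scene y0.162 ztop 0.1166 xmid 0.5926 w 0.022
scene y0.168 ztop 0.1190 xmid 0.5933 w 0.021
scene y0.174 ztop 0.1177 xmid 0.5916 w 0.021
scene y0.180 ztop 0.1140 xmid 0.5928 w 0.024
scene y0.186 ztop 0.1064 xmid 0.5818 w 0.002
t 6.2
pos [0.5936 0.218  0.1026]
ang -0.1
zax [-8.e-04 -7.e-04 -1.e+00]
F [ 0.5  0.3 -1.7]
w 0.0229
shift [-0.05  0.4   1.76]
turn [-0.05  0.04 -0.  ]
```

Call:
servo_tool(deltas=[0,0.3,0.8,0,0,0,0,0.2,0.8,0,0,0,0,0,0.4,0,0,0,0,0,0,0,0,0])

```text
clock: 6.6
position: [0.5985, 0.2178, 0.0807]
ee_rot: [-0.0, 0.708, 0.706, -0.001]
contact_force: [-0.7, -0.3, -3.1]
width: 0.0236
```

```bash
python3 -c "
from h import *
need([.598,.2175,.076],-.1)"
```

```text
t 6.6
pos [0.5985 0.2178 0.0807]
ang -0.1
zax [-1.4e-03 -9.0e-04 -1.0e+00]
F [-0.7 -0.3 -3.1]
w 0.0236
shift [-0.03 -0.05  0.47]
turn [-0.08  0.05 -0.  ]
```

Call:
servo_tool(deltas=[0,0,0.3,0,0,0,0,0,0.1,0,0,0,0,0,0,0,0,0])

```text
clock: 6.9
position: [0.5983, 0.2177, 0.0759]
ee_rot: [-0.0, 0.708, 0.706, -0.001]
contact_force: [0.5, -0.4, -2.2]
width: 0.0235
```

Call:
servo_tool(deltas=[0,0,0.1,0,0,0,0,0,0,0,0,0])

```text
clock: 7.1
position: [0.5985, 0.2178, 0.0752]
ee_rot: [-0.0, 0.708, 0.706, -0.001]
contact_force: [-0.9, 0.5, -1.6]
width: 0.0229
```

```bash
python3 rel.py 4 top|awk '{print $2,$4,$6}' ; python3 -c "
from h import *
need([.598,.2175,.076],-.1)"
```

```text
y0.060 0.0636 0.5994
y0.066 0.0648 0.5976
y0.072 0.0650 0.5959
y0.078 0.0657 0.5986
y0.084 0.0641 0.5979
y0.090 0.0636 0.5989
y0.096 0.0648 0.5990
y0.102 0.0696 0.5992
y0.108 0.0716 0.5984
y0.114 0.0731 0.5985
y0.120 0.0759 0.5986
y0.126 0.0780 0.5981
y0.132 0.0797 0.5992
y0.138 0.0821 0.5990
y0.144 0.0844 0.5986
y0.150 0.0860 0.5987
y0.156 0.0875 0.5991
y0.162 0.0910 0.5990
y0.168 0.0926 0.5993
y0.174 0.1118 0.5987
y0.180 0.1163 0.5983
y0.186 0.1161 0.5984
t 7.15
pos [0.5985 0.2178 0.0753]
ang -0.11
zax [-1.5e-03 -9.0e-04 -1.0e+00]
F [-0.1 -0.3 -2.9]
w 0.0231
shift [-0.03 -0.06 -0.07]
turn [-0.09  0.05 -0.01]
```

Call:
servo_tool(deltas=[0,0,0.1,0,0,0,0,0,0,0,0,0])

```text
clock: 7.35
position: [0.5988, 0.2179, 0.0748]
ee_rot: [0.0, 0.708, 0.706, -0.0]
contact_force: [-0.1, 0.1, -2.0]
width: 0.0234
```

Call:
servo_tool(deltas=[0,0,0.1,0,0,0,0,0,0,0,0,0])

```text
clock: 7.55
position: [0.5991, 0.218, 0.0746]
ee_rot: [0.0, 0.708, 0.706, -0.0]
contact_force: [-0.2, -0.7, -0.7]
width: 0.0231
```

Call:
servo_tool(deltas=[-1,-0.05,0,0,0,0,-1,0,0,0,0,0,-1,0,0,0,0,0,-0.5,0,0,0,0,0,0,0,0,0,0,0])

```text
clock: 8.05
position: [0.5989, 0.1793, 0.0748]
ee_rot: [0.001, 0.708, 0.706, 0.0]
contact_force: [0.8, 0.9, -1.7]
width: 0.0233
```

```bash
python3 rel.py 5 top|awk '{print $2,$4,$6}' ; python3 -c "
from h import *
need([.598,.1,.075],-.1)
a=cv2.imread('pics/top5.png')[100:240,130:330];a=cv2.resize(a,None,fx=3,fy=3,interpolation=cv2.INTER_CUBIC)
cv2.imwrite('pics/top5z.png',a)
"
```

```text
y0.060 0.0631 0.5959
y0.066 0.0697 0.5994
y0.072 0.0715 0.5987
y0.078 0.0733 0.5996
y0.084 0.0758 0.5992
y0.090 0.0779 0.5991
y0.096 0.0797 0.5983
y0.102 0.0829 0.5996
y0.108 0.0844 0.5993
y0.114 0.0870 0.5992
y0.120 0.0890 0.5997
y0.126 0.0906 0.5987
y0.132 0.0934 0.6003
y0.138 0.1141 0.5987
y0.144 0.1158 0.5981
y0.150 0.1161 0.5980
y0.156 0.1153 0.5988
y0.162 0.1149 0.5982
y0.168 0.1150 0.5908
y0.174 0.0930 0.5770
t 8.1
pos [0.5988 0.1795 0.0748]
ang -0.11
zax [ 1.5e-03 -9.0e-04 -1.0e+00]
F [ 0.7  0.5 -2.1]
w 0.0232
shift [-7.95 -0.07 -0.02]
turn [ 0.09  0.05 -0.01]
```

View pics/top5z.png

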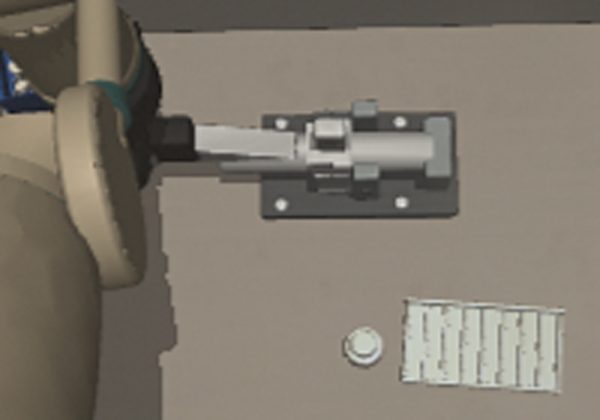

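Call:
servo_tool(deltas=[-0.5,-0.05,0,0,0,0,-0.5,0,0,0,0,0,-0.5,0,0,0,0,0,-0.5,0,0,0,0,0])

```text
clock: 8.5
position: [0.5985, 0.1592, 0.0749]
ee_rot: [0.001, 0.707, 0.707, 0.001]
contact_force: [0.0, 0.6, -1.4]
width: 0.0233
```

Call:
servo_tool(deltas=[-0.5,0,0,0,0,0,-0.5,0,0,0,0,0,-0.5,0,0,0,0,0,-0.5,0,0,0,0,0])

```text
clock: 8.9
position: [0.5997, 0.1457, 0.0765]
ee_rot: [-0.004, 0.709, 0.705, 0.008]
contact_force: [0.5, 10.3, 1.6]
width: 0.0232
```

```bash
python3 -c "
from h import *
need([.598,.1,.075],-.1)"
```

```text
t 8.9
pos [0.5997 0.1457 0.0765]
ang -0.36
zax [ 0.0059  0.0162 -0.9999]
F [ 0.5 10.3  1.6]
w 0.0232
shift [-4.57 -0.14  0.07]
turn [ 0.33 -0.93 -0.25]
```

Call:
servo_tool(deltas=[-0.6,-0.1,0,0.3,-0.9,-0.2,-0.6,0,0,0,0,0,-0.6,0,0,0,0,0,-0.6,0,0,0,0,0])

```text
clock: 9.3
position: [0.5998, 0.1343, 0.0778]
ee_rot: [-0.007, 0.71, 0.704, 0.011]
contact_force: [-0.6, 10.1, 1.7]
width: 0.0233
```

```bash
python3 -c "
from h import *
need([.598,.1,.075],-.1)"
```

```text
t 9.3
pos [0.5998 0.1343 0.0778]
ang -0.5
zax [ 0.0054  0.0258 -0.9997]
F [-0.6 10.1  1.7]
w 0.0233
shift [-3.44 -0.15  0.19]
turn [ 0.3  -1.48 -0.39]
```

Call:
servo_tool(deltas=[-0.4,-0.1,0.1,0.2,-1.5,-0.3,-0.6,0,0.05,0,-0.5,0,-0.6,0,0.05,0,-0.5,0])

```text
clock: 9.6
position: [0.5987, 0.1247, 0.0753]
ee_rot: [0.003, 0.71, 0.705, -0.001]
contact_force: [-0.2, 6.6, -1.2]
width: 0.0233
```

```bash
python3 -c "
from h import *
need([.598,.1,.075],-.1)"
```

```text
t 9.6
pos [0.5987 0.1247 0.0753]
ang -0.4
zax [ 0.0026 -0.0053 -1.    ]
F [-0.2  6.6 -1.2]
w 0.0233
shift [-2.47 -0.06  0.04]
turn [ 0.15  0.3  -0.3 ]
```

Good, level again. Continue.

Call:
servo_tool(deltas=[-0.6,-0.05,0,0.1,-0.1,-0.2,-0.6,0,0.05,0,-0.4,0,-0.6,0,0.05,0,-0.4,0])

```text
clock: 9.9
position: [0.5987, 0.1122, 0.075]
ee_rot: [0.005, 0.709, 0.705, -0.003]
contact_force: [0.4, 4.9, 1.7]
width: 0.0234
```

```bash
python3 rel.py 6 top scene >/dev/null; python3 -c "
from h import *
need([.598,.1,.075],-.1)
for n,r in (('top6',(100,240,130,330)),('scene6',(110,240,220,350))):
  a=cv2.imread('pics/'+n+'.png')[r[0]:r[1],r[2]:r[3]];a=cv2.resize(a,None,fx=4,fy=4,interpolation=cv2.INTER_CUBIC)
  cv2.imwrite('pics/'+n+'z.png',a)
"
```

```text
t 10.0
pos [0.5987 0.1113 0.075 ]
ang -0.3
zax [ 0.0028 -0.0116 -0.9999]
F [-0.4  2.8  0.6]
w 0.0234
shift [-1.13 -0.06  0.01]
turn [ 0.16  0.66 -0.2 ]
```

View pics/scene6z.png

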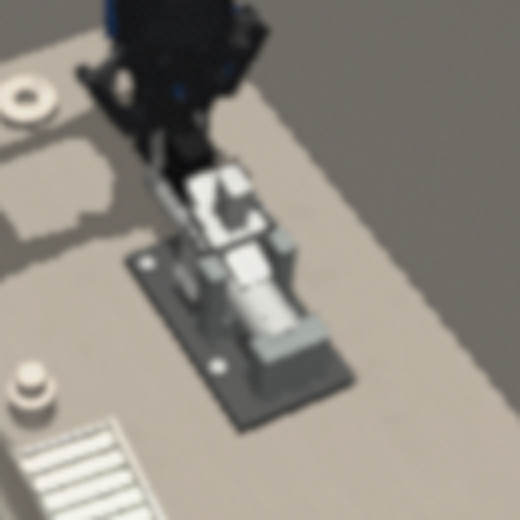

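```bash
cat > tab.py <<'E'
from h import *
import sys
for n in("top","scene"):
    z=np.load(f"pics/{n}{sys.argv[1]}.npz");X=cloud((z["K"],z["R"],z["t"]),z["d"]).reshape(-1,3)
    t=X[np.all((X>[.58,.005,.100])&(X<[.62,.06,.16]),1)]
    if len(t):
        tt=t[t[:,2]>t[:,2].max()-.008];print(n,"tabtop z",np.median(tt[:,2]),"mid",(tt.min(0)+tt.max(0))/2,np.ptp(tt,0),len(tt))
    b=X[np.all((X>[.58,-.04,.062])&(X<[.62,.0,.1]),1)];print(n,"tip y",[ (round(y,3),round(float(np.median(np.sort(q[:,2])[-6:])),4)) for y in np.arange(-.036,0,.004) if len(q:=b[abs(b[:,1]-y)<.002])>3])
    h=X[np.all((X>[.585,.055,.085])&(X<[.612,.14,.13]),1)];print("handle z",[ (round(y,3),round(float(np.median(np.sort(q[:,2])[-6:])),4)) for y in np.arange(.05,.12,.004) if len(q:=h[abs(h[:,1]-y)<.002])>3])
E
python3 tab.py 6
```

```text
top tabtop z 0.13050504617784034 mid [0.59771874 0.02799149 0.13113102] [0.01622646 0.0223181  0.0074889 ] 76
top tip y [(np.float64(-0.036), 0.0636), (np.float64(-0.032), 0.0657), (np.float64(-0.028), 0.0639), (np.float64(-0.024), 0.064), (np.float64(-0.02), 0.0647), (np.float64(-0.016), 0.0646), (np.float64(-0.012), 0.0636), (np.float64(-0.008), 0.0646), (np.float64(-0.004), 0.069)]
handle z [(np.float64(0.054), 0.0886), (np.float64(0.058), 0.0907), (np.float64(0.062), 0.0912), (np.float64(0.066), 0.0929), (np.float64(0.07), 0.1145), (np.float64(0.074), 0.1159), (np.float64(0.078), 0.1155), (np.float64(0.082), 0.1165), (np.float64(0.086), 0.1154), (np.float64(0.09), 0.1056), (np.float64(0.094), 0.0983)]
scene tabtop z 0.12878354540491643 mid [0.59715618 0.02513704 0.12913213] [0.01632786 0.02486052 0.00798784] 54
scene tip y [(np.float64(-0.036), 0.063), (np.float64(-0.032), 0.0627), (np.float64(-0.028), 0.0632), (np.float64(-0.024), 0.0645), (np.float64(-0.016), 0.0632), (np.float64(-0.012), 0.0638), (np.float64(-0.008), 0.0641), (np.float64(-0.004), 0.0772)]
handle z [(np.float64(0.058), 0.0892), (np.float64(0.062), 0.0909), (np.float64(0.066), 0.1075), (np.float64(0.07), 0.1142), (np.float64(0.074), 0.1139), (np.float64(0.078), 0.1129), (np.float64(0.082), 0.1145), (np.float64(0.086), 0.1138), (np.float64(0.09), 0.1142), (np.float64(0.094), 0.1136), (np.float64(0.098), 0.1145), (np.float64(0.102), 0.1138), (np.float64(0.106), 0.1157), (np.float64(0.11), 0.1155), (np.float64(0.114), 0.1122), (np.float64(0.118), 0.1119)]
```

Call:
servo_tool(deltas=[-0.6,-0.05,0.05,0.1,0.4,-0.2,-0.6,0,0.05,0,-0.1,0,-0.5,0,0.05,0,-0.3,0])

```text
clock: 10.3
position: [0.5992, 0.0941, 0.075]
ee_rot: [0.005, 0.707, 0.707, -0.002]
contact_force: [0.6, 1.8, 2.9]
width: 0.0232
```

```bash
python3 rel.py 7 top scene >/dev/null; python3 tab.py 7; python3 -c "
from h import *
need([.598,.092,.075],-.1)
"
```

```text
top tabtop z 0.1366981038764359 mid [0.59781233 0.0254946  0.13716379] [0.01618613 0.02221656 0.00767081] 79
top tip y [(np.float64(-0.036), 0.0643), (np.float64(-0.032), 0.0647), (np.float64(-0.028), 0.0645), (np.float64(-0.024), 0.0664), (np.float64(-0.02), 0.0683), (np.float64(-0.016), 0.0706), (np.float64(-0.012), 0.0725), (np.float64(-0.008), 0.0724), (np.float64(-0.004), 0.0747)]
handle z [(np.float64(0.054), 0.1145), (np.float64(0.058), 0.1158), (np.float64(0.062), 0.1141)]
scene tabtop z 0.1362405515615919 mid [0.59661771 0.02678238 0.13566404] [0.01727932 0.02376638 0.00787121] 54
scene tip y [(np.float64(-0.032), 0.0632), (np.float64(-0.028), 0.0642), (np.float64(-0.024), 0.067), (np.float64(-0.02), 0.0689), (np.float64(-0.016), 0.0694), (np.float64(-0.012), 0.0719), (np.float64(-0.008), 0.0734), (np.float64(-0.004), 0.0748)]
handle z [(np.float64(0.054), 0.1134), (np.float64(0.058), 0.1123), (np.float64(0.062), 0.1133), (np.float64(0.066), 0.1142), (np.float64(0.07), 0.1148), (np.float64(0.074), 0.1147), (np.float64(0.078), 0.1149), (np.float64(0.082), 0.1211), (np.float64(0.086), 0.1145), (np.float64(0.09), 0.1128), (np.float64(0.094), 0.1144), (np.float64(0.098), 0.1141)]
t 10.4
pos [0.5992 0.0934 0.075 ]
ang -0.03
zax [ 0.0039 -0.0122 -0.9999]
F [-0.7 -2.2  3.4]
w 0.0231
shift [-0.14 -0.12 -0.  ]
turn [0.23 0.7  0.07]
```

Call:
servo_tool(deltas=[-0.3,-0.1,0,0.1,0.4,0,-0.2,0,0,0,0,0,0,0,0,0,0,0])

```text
clock: 10.7
position: [0.5983, 0.0878, 0.075]
ee_rot: [0.002, 0.707, 0.707, -0.001]
contact_force: [0.9, 2.0, 2.0]
width: 0.0233
```

```bash
python3 rel.py 8 top scene >/dev/null; python3 tab.py 8|grep tabtop; python3 -c "
from h import *
need([.598,.092,.075],-.1)
for n,r in (('top8',(100,240,130,330)),('scene8',(110,240,220,350))):
  a=cv2.imread('pics/'+n+'.png')[r[0]:r[1],r[2]:r[3]];a=cv2.resize(a,None,fx=4,fy=4,interpolation=cv2.INTER_CUBIC)
  cv2.imwrite('pics/'+n+'z.png',a)
"
```

```text
top tabtop z 0.13858345310182504 mid [0.59772153 0.01665859 0.13941395] [0.01419886 0.02219698 0.00786254] 69
scene tabtop z 0.13848682713455063 mid [0.5965539  0.01450544 0.14048803] [0.01502062 0.01837755 0.0076109 ] 33
t 10.8
pos [0.5983 0.0878 0.075 ]
ang -0.03
zax [ 0.0023 -0.005  -1.    ]
F [0.1 0.2 2.2]
w 0.0234
shift [ 0.42 -0.03 -0.  ]
turn [0.13 0.29 0.07]
```

View pics/scene8z.png

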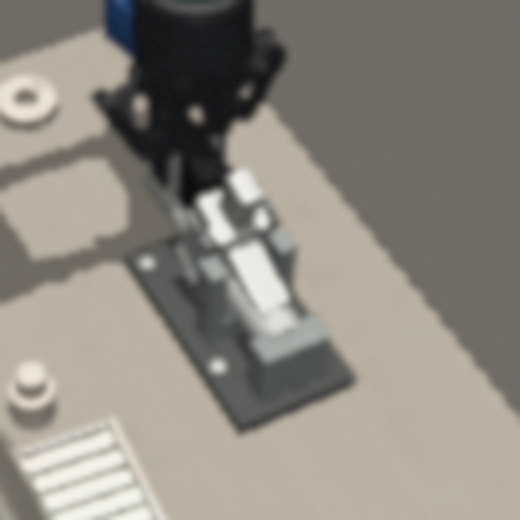

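View pics/top8z.png

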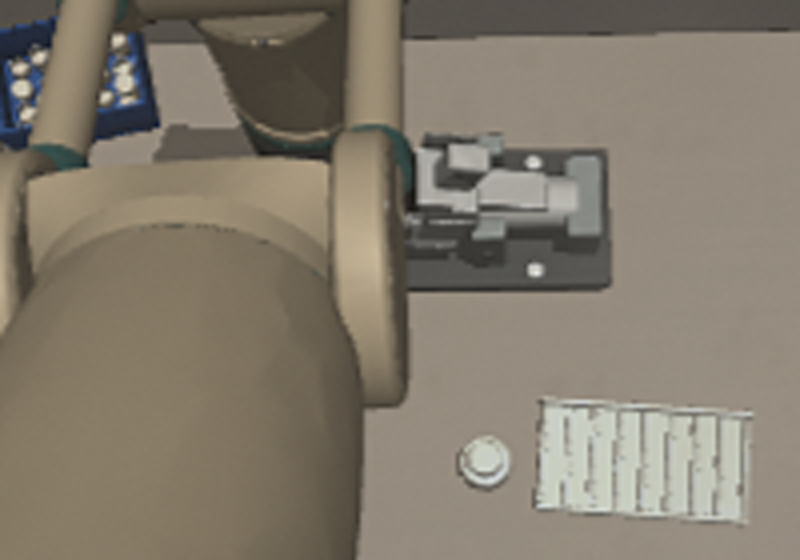

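```bash
python3 - <<'E'
from h import *
for n in("top","scene"):
  for k in (7,8):
    z=np.load(f"pics/{n}{k}.npz");X=cloud((z["K"],z["R"],z["t"]),z["d"]).reshape(-1,3)
    t=X[np.all((X>[.588,-.02,.06])&(X<[.606,.06,.16]),1)]
    print(n,k,[ (int(round(y*1000)),round(float(q[:,2].min()),3),round(float(q[:,2].max()),3)) for y in np.arange(-.02,.06,.004) if len(q:=t[abs(t[:,1]-y)<.002])>1])
    b=X[np.all((X>[.565,-.02,.06])&(X<[.584,.06,.12]),1)]
    print("   left",[ (int(round(y*1000)),round(float(q[:,2].max()),3)) for y in np.arange(-.02,.06,.004) if len(q:=b[abs(b[:,1]-y)<.002])>1])
E
```

```text
top 7 [(-20, 0.062, 0.07), (-16, 0.066, 0.074), (-12, 0.061, 0.074), (-8, 0.061, 0.073), (-4, 0.061, 0.075), (0, 0.061, 0.077), (4, 0.061, 0.079), (8, 0.061, 0.08), (12, 0.072, 0.082), (16, 0.061, 0.137), (20, 0.097, 0.14), (24, 0.092, 0.139), (28, 0.096, 0.139), (32, 0.097, 0.141), (36, 0.095, 0.14), (40, 0.094, 0.112), (44, 0.094, 0.102), (48, 0.06, 0.099), (52, 0.064, 0.116), (56, 0.062, 0.117)]
   left [(-4, 0.083), (0, 0.086), (4, 0.085), (8, 0.083), (12, 0.084), (16, 0.099), (20, 0.097), (24, 0.098), (28, 0.099), (32, 0.097), (36, 0.098), (40, 0.099), (44, 0.101), (48, 0.095)]
top 8 [(-20, 0.062, 0.072), (-16, 0.063, 0.073), (-12, 0.072, 0.076), (-8, 0.064, 0.077), (-4, 0.066, 0.077), (0, 0.062, 0.08), (4, 0.066, 0.138), (8, 0.067, 0.138), (12, 0.068, 0.139), (16, 0.095, 0.14), (20, 0.098, 0.141), (24, 0.097, 0.143), (28, 0.098, 0.137), (32, 0.098, 0.128), (36, 0.098, 0.108), (40, 0.1, 0.105), (44, 0.061, 0.105), (48, 0.06, 0.115)]
   left [(-4, 0.085), (0, 0.086), (4, 0.084), (8, 0.085), (12, 0.098), (16, 0.099), (20, 0.1), (24, 0.1), (28, 0.1), (32, 0.103), (36, 0.105), (40, 
[... 511 characters left out ...]
16, 0.1), (20, 0.101), (24, 0.099), (28, 0.097), (32, 0.097), (36, 0.099), (40, 0.099), (44, 0.099), (48, 0.098)]
scene 8 [(-20, 0.064, 0.07), (-16, 0.067, 0.074), (-12, 0.069, 0.078), (-8, 0.065, 0.077), (-4, 0.072, 0.078), (0, 0.07, 0.08), (4, 0.075, 0.14), (8, 0.064, 0.137), (12, 0.074, 0.142), (16, 0.061, 0.144), (20, 0.096, 0.141), (24, 0.093, 0.141), (28, 0.094, 0.128), (32, 0.101, 0.115), (36, 0.099, 0.102), (40, 0.098, 0.106), (44, 0.1, 0.116), (48, 0.102, 0.115), (52, 0.11, 0.115), (56, 0.112, 0.116)]
   left [(-8, 0.07), (-4, 0.083), (0, 0.084), (4, 0.083), (8, 0.096), (12, 0.099), (16, 0.097), (20, 0.098), (24, 0.101), (28, 0.1), (32, 0.102), (36, 0.101), (40, 0.104), (44, 0.098)]
```

Call:
servo_tool(deltas=[0.3,0,0,0,0,0,0.5,0,0,0,0,0,0,0,0,0,0,0])

```text
clock: 11.1
position: [0.5983, 0.095, 0.075]
ee_rot: [0.003, 0.707, 0.707, -0.002]
contact_force: [-0.8, 0.9, 2.7]
width: 0.0232
```

```bash
cat > prof.py <<'E'
from h import *
import sys
for n in sys.argv[2:]:
    c=cam(n);im,d=eyes.get_image(n);k=sys.argv[1];cv2.imwrite(f"pics/{n}{k}.png",im[...,::-1]);np.savez(f"pics/{n}{k}.npz",im=im,d=d,K=c[0],R=c[1],t=c[2])
    X=cloud(c,d).reshape(-1,3)
    t=X[np.all((X>[.588,-.02,.06])&(X<[.606,.08,.16]),1)]
    print(n,k,[ (int(round(y*1000)),round(float(q[:,2].max()),3)) for y in np.arange(-.02,.08,.004) if len(q:=t[abs(t[:,1]-y)<.002])>1])
    b=X[np.all((X>[.565,-.02,.06])&(X<[.584,.08,.12]),1)]
    print("   left",[ (int(round(y*1000)),round(float(q[:,2].max()),3)) for y in np.arange(-.02,.08,.004) if len(q:=b[abs(b[:,1]-y)<.002])>1])
E
python3 prof.py 9 top scene; python3 -c "
from h import *
need([.598,.092,.075],-.1)"
```

```text
top 9 [(-20, 0.068), (-16, 0.07), (-12, 0.072), (-8, 0.074), (-4, 0.075), (0, 0.078), (4, 0.078), (8, 0.08), (12, 0.082), (16, 0.086), (20, 0.141), (24, 0.141), (28, 0.142), (32, 0.141), (36, 0.142), (40, 0.141), (44, 0.114), (48, 0.101), (52, 0.114), (56, 0.116), (60, 0.115), (68, 0.061)]
   left [(-4, 0.084), (0, 0.085), (4, 0.084), (8, 0.085), (12, 0.084), (16, 0.084), (20, 0.099), (24, 0.099), (28, 0.1), (32, 0.1), (36, 0.102), (40, 0.101), (44, 0.102), (48, 0.1), (52, 0.099)]
scene 9 [(-20, 0.071), (-16, 0.07), (-12, 0.072), (-8, 0.072), (-4, 0.076), (0, 0.076), (4, 0.078), (8, 0.08), (12, 0.081), (16, 0.138), (20, 0.14), (24, 0.14), (28, 0.14), (32, 0.143), (36, 0.141), (40, 0.136), (44, 0.099), (48, 0.099), (52, 0.116), (56, 0.114), (60, 0.115), (64, 0.116), (68, 0.115), (72, 0.116), (76, 0.115)]
   left [(-4, 0.083), (0, 0.084), (4, 0.081), (8, 0.084), (12, 0.082), (16, 0.098), (20, 0.098), (24, 0.1), (28, 0.097), (32, 0.099), (36, 0.099), (40, 0.098), (44, 0.099), (48, 0.098)]
t 11.2
pos [0.5983 0.095  0.075 ]
ang -0.01
zax [ 0.0022 -0.0073 -1.    ]
F [0.2 2.  2.1]
w 0.0234
shift [-0.3  -0.03  0.  ]
turn [0.13 0.42 0.09]
```

Call:
servo_tool(deltas=[0.7,0,-0.05,0.1,0.3,0,0.8,0,0,0,0,0,0.8,0,0,0,0,0,0,0,0,0,0,0])

```text
clock: 11.6
position: [0.5979, 0.119, 0.0751]
ee_rot: [0.001, 0.707, 0.707, -0.002]
contact_force: [0.3, 1.1, 2.6]
width: 0.0235
```

```bash
python3 prof.py 10 top scene; python3 -c "
from h import *
need([.598,.19,.075],-.1)"
```

```text
top 10 [(-20, 0.065), (-16, 0.067), (-12, 0.067), (-8, 0.066), (-4, 0.066), (0, 0.067), (4, 0.069), (8, 0.072), (12, 0.072), (16, 0.076), (20, 0.076), (24, 0.141), (28, 0.141), (32, 0.142), (36, 0.141), (40, 0.141), (44, 0.142), (48, 0.14), (52, 0.101), (56, 0.1), (60, 0.091), (64, 0.091), (68, 0.092), (72, 0.096), (76, 0.104)]
   left [(-4, 0.084), (0, 0.085), (4, 0.084), (8, 0.085), (12, 0.084), (16, 0.081), (24, 0.1), (28, 0.101), (32, 0.102), (36, 0.098), (40, 0.1), (44, 0.1), (48, 0.101), (52, 0.099)]
scene 10 [(-20, 0.064), (-16, 0.066), (-12, 0.063), (-8, 0.065), (-4, 0.064), (0, 0.069), (4, 0.071), (8, 0.071), (12, 0.073), (16, 0.075), (20, 0.114), (24, 0.139), (28, 0.138), (32, 0.141), (36, 0.139), (40, 0.14), (44, 0.139), (52, 0.097), (56, 0.097), (64, 0.092), (68, 0.094), (72, 0.118), (76, 0.115)]
   left [(-8, 0.081), (-4, 0.083), (0, 0.081), (4, 0.084), (8, 0.082), (12, 0.083), (16, 0.099), (20, 0.097), (24, 0.101), (28, 0.1), (32, 0.098), (36, 0.098), (40, 0.099), (44, 0.099), (48, 0.098), (52, 0.098)]
t 11.7
pos [0.5979 0.1187 0.0751]
ang 0.02
zax [-7.0e-04 -3.6e-03 -1.0e+00]
F [0.  1.  2.8]
w 0.0235
shift [ 7.13  0.01 -0.02]
turn [-0.04  0.21  0.12]
```

Call:
servo_tool(deltas=[1,0,-0.05,0,0.2,0.1,1,0,0,0,0,0,1,0,0,0,0,0,1,0,0,0,0,0,1,0,0,0,0,0,1,0,0,0,0,0,1,0,0,0,0,0,1,0,0,0,0,0])

```text
clock: 12.5
position: [0.5974, 0.2033, 0.075]
ee_rot: [0.0, 0.708, 0.707, -0.002]
contact_force: [0.0, -1.8, 2.2]
width: 0.0236
```

```bash
python3 prof.py 11 top scene; python3 -c "
from h import *
need([.598,.22,.1],-.1)"
```

```text
top 11 [(-20, 0.066), (-16, 0.066), (-12, 0.066), (-8, 0.067), (-4, 0.067), (0, 0.066), (4, 0.064), (8, 0.065), (12, 0.067), (16, 0.066), (20, 0.065), (24, 0.139), (28, 0.142), (32, 0.141), (36, 0.141), (40, 0.141), (44, 0.142), (48, 0.14), (52, 0.1), (56, 0.1), (60, 0.066), (64, 0.065), (68, 0.066), (72, 0.065), (76, 0.066)]
   left [(-4, 0.084), (0, 0.084), (4, 0.086), (8, 0.086), (12, 0.085), (16, 0.082), (24, 0.099), (28, 0.1), (32, 0.099), (36, 0.1), (40, 0.099), (44, 0.1), (48, 0.099), (52, 0.1)]
scene 11 [(-20, 0.063), (-16, 0.065), (-12, 0.065), (-8, 0.065), (-4, 0.066), (0, 0.064), (4, 0.064), (8, 0.065), (12, 0.066), (16, 0.064), (20, 0.133), (24, 0.138), (28, 0.142), (32, 0.139), (36, 0.14), (40, 0.139), (44, 0.141), (48, 0.136), (52, 0.098)]
   left [(-8, 0.072), (-4, 0.083), (0, 0.083), (4, 0.083), (8, 0.085), (12, 0.083), (20, 0.099), (24, 0.097), (28, 0.097), (32, 0.098), (36, 0.1), (40, 0.098), (44, 0.098), (48, 0.097), (52, 0.097), (56, 0.094)]
t 12.6
pos [0.5975 0.2047 0.0752]
ang -0.04
zax [-1.5e-03 -9.0e-04 -1.0e+00]
F [0.2 2.  3.6]
w 0.0232
shift [ 1.53  0.04 -2.48]
turn [-0.08  0.05  0.06]
```

Call:
servo_tool(deltas=[0.2,0,-1.5,0,0,0,0.2,0,-1.5,0,0,0,0,-3,0,0,0,-0.4,0,-3.5,0,0,0,-0.4,0,-3.5,0,0,0,-0.4,0,-3.5,0,0,0,0,0,-1,0,0,0,0,0,0,0,0,0,0,0,0,0,0,0,0])

```text
clock: 13.5
position: [0.4431, 0.2107, 0.0995]
ee_rot: [-0.008, 0.702, 0.712, -0.003]
contact_force: [-0.5, 0.6, -2.7]
width: 0.0233
```

```bash
python3 -c "
from h import *
need([.437,.202,.03],1.2)
c=cam('top');im,d=eyes.get_image('top')
X=cloud(c,d).reshape(-1,3)
b=X[np.all((X>[.4,.06,.060])&(X<[.48,.19,.16]),1)]
for y in np.arange(.06,.19,.008):
  q=b[abs(b[:,1]-y)<.004]
  if len(q)>5: print('%.3f %.4f %.4f'%(y,np.median(np.sort(q[:,2])[-8:]),q[:,0].mean()))
"
```

```text
t 13.5
pos [0.4431 0.2107 0.0995]
ang 0.88
zax [-0.0147  0.0069 -0.9999]
F [-0.5  0.6 -2.7]
w 0.0233
shift [-0.91 -0.53  6.95]
turn [-0.84 -0.41 -0.33]
0.092 0.0889 0.4443
0.100 0.0936 0.4452
0.108 0.0968 0.4450
0.116 0.1004 0.4444
0.124 0.1030 0.4450
0.132 0.1056 0.4444
0.140 0.1095 0.4433
0.148 0.1117 0.4431
0.156 0.1155 0.4437
0.164 0.1194 0.4436
0.172 0.1397 0.4429
0.180 0.1408 0.4422
0.188 0.1406 0.4422
```

Call:
servo_tool(deltas=[-0.4,-0.3,1,-0.5,-0.6,-0.2,-0.4,-0.2,2,-0.3,-0.4,-0.1,0,0,2,0,0,0,0,0,1,0,0,0,0,0,0,0,0,0,0,0,0,0,0,0])

```text
clock: 14.15
position: [0.4499, 0.2038, 0.0383]
ee_rot: [0.006, 0.701, 0.713, 0.001]
contact_force: [0.0, 0.5, -2.8]
width: 0.0231
```

```bash
python3 -c "
from h import *
need([.437,.202,.011],1.2)
"
```

```text
t 14.15
pos [0.4499 0.2038 0.0383]
ang 0.96
zax [ 0.0105 -0.0071 -0.9999]
F [ 0.   0.5 -2.8]
w 0.0231
shift [-0.14 -1.32  2.72]
turn [ 0.59  0.42 -0.24]
```

Call:
servo_tool(deltas=[0,-0.7,0.5,0.4,0,-0.1,0,-0.5,0.5,0.2,0,0,0,0,0.6,0,0,0,0,0,0,0,0,0,0,0,0,0,0,0])

```text
clock: 14.65
position: [0.4389, 0.2041, 0.0228]
ee_rot: [0.003, 0.701, 0.714, -0.001]
contact_force: [-0.6, 0.7, -2.9]
width: 0.0232
```

```bash
python3 -c "
from h import *
need([.437,.202,.011],1.2)
c=cam('scene');im,d=eyes.get_image('scene')
X=cloud(c,d).reshape(-1,3)
b=X[np.all((X>[.41,.06,.008])&(X<[.46,.165,.1]),1)]
m=[]
for y in np.arange(.06,.165,.005):
  q=b[abs(b[:,1]-y)<.0025]
  if len(q)>5: m.append((y,np.median(q[:,2]),q[:,0].mean()));print('%.3f %.4f %.4f'%m[-1])
m=np.array(m);print(np.degrees(np.arctan(np.polyfit(m[:-2,0],m[:-2,1],1)[0])))
"
```

```text
t 14.65
pos [0.4389 0.2041 0.0228]
ang 1.06
zax [ 0.0032 -0.0059 -1.    ]
F [-0.6  0.7 -2.9]
w 0.0232
shift [-0.2  -0.2   1.19]
turn [ 0.18  0.34 -0.14]
0.090 0.0134 0.4400
0.095 0.0163 0.4415
0.100 0.0168 0.4406
0.105 0.0180 0.4389
0.110 0.0209 0.4387
0.115 0.0237 0.4409
0.120 0.0246 0.4400
0.125 0.0270 0.4386
0.130 0.0283 0.4384
0.135 0.0305 0.4390
0.140 0.0323 0.4387
0.145 0.0340 0.4393
0.150 0.0348 0.4367
0.155 0.0364 0.4365
0.160 0.0456 0.4387
20.205552692264845
```

Call:
servo_tool(deltas=[0,-0.1,0.5,0.1,0,0,0,0,0.4,0,0,0,0,0,0.1,0,0,0,0,0,0,0,0,0])

```text
clock: 15.1
position: [0.4384, 0.2042, 0.0124]
ee_rot: [0.003, 0.701, 0.714, -0.001]
contact_force: [0.8, -0.4, -2.4]
width: 0.0229
```

Call:
servo_tool(deltas=[0,0,0.1,0,0,0,0,0,0,0,0,0])

```text
clock: 15.3
position: [0.4385, 0.2042, 0.0113]
ee_rot: [0.003, 0.701, 0.714, -0.001]
contact_force: [-0.7, -0.3, -1.4]
width: 0.0234
```

Call:
servo_tool(deltas=[0,0,0.1,0,0,0,0,0,0,0,0,0])

```text
clock: 15.5
position: [0.4386, 0.2042, 0.0113]
ee_rot: [0.003, 0.701, 0.714, -0.001]
contact_force: [-0.9, 0.1, -2.4]
width: 0.0231
```

Call:
servo_tool(deltas=[0,0,0,0,0,0,0,0,0,0,0,0,0,0,0,0,0,0,0,0,0,0,0,0], jaw=5)

```text
clock: 15.9
position: [0.4399, 0.2046, 0.012]
ee_rot: [0.004, 0.701, 0.714, 0.0]
contact_force: [0.7, 0.1, -0.1]
width: 0.0501
```

Call:
servo_tool(deltas=[0,0,-1,0,0,0,0,0,-2,0,0,0,0,0,-3,0,0,0,0,0,-3,0,0,0,0,0,-3,0,0,0,0,0,-3,0,0,0,0,0,0,0,0,0])

```text
clock: 16.6
position: [0.4388, 0.2053, 0.1709]
ee_rot: [0.004, 0.701, 0.714, 0.0]
contact_force: [0.8, -0.7, 0.6]
width: 0.05
```

```bash
python3 - <<'E'
from h import *
c=cam('scene');im,d=eyes.get_image('scene');cv2.imwrite('pics/scene12.png',im[...,::-1])
X=cloud(c,d).reshape(-1,3)
b=X[np.all((X>[.41,.06,.004])&(X<[.46,.25,.1]),1)]
for y in np.arange(.08,.235,.01):
  q=b[abs(b[:,1]-y)<.0025]
  if len(q)>5: print('%.3f %.4f %.4f'%(y,np.median(q[:,2]),q[:,0].mean()))
c=cam("wrist");im,d=eyes.get_image("wrist");cv2.imwrite("pics/w12.png",im[...,::-1]);np.savez("pics/w12.npz",im=im,d=d,K=c[0],R=c[1],t=c[2])
need([.598,.035,.2],0)
E
```

```text
0.100 0.0062 0.4417
0.110 0.0102 0.4395
0.120 0.0122 0.4398
0.130 0.0170 0.4400
0.140 0.0197 0.4418
0.150 0.0231 0.4372
0.160 0.0380 0.4376
0.170 0.0478 0.4356
0.180 0.0482 0.4339
0.190 0.0483 0.4339
0.200 0.0463 0.4347
0.210 0.0485 0.4333
0.220 0.0470 0.4341
0.230 0.0479 0.4314
t 16.7
pos [0.4362 0.2044 0.1673]
ang 1.05
zax [-0.0012 -0.0068 -1.    ]
F [-0.2 -0.1 -1. ]
w 0.0498
shift [-17.26  15.86  -3.18]
turn [-0.07  0.39  1.06]
```

View pics/w12.png

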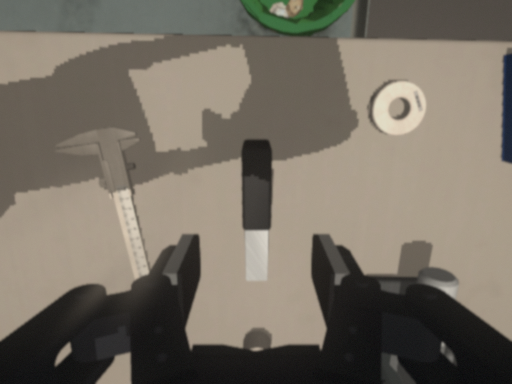

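Call:
servo_tool(deltas=[-2,1.8,-1,0,0.2,0.5,-3,2.7,-1,0,0,0.5,-3,2.7,-0.5,0,0,0,-3,2.7,0,0,0,0,-3,2.7,0,0,0,0,-2,2,0,0,0,0,0,0,0,0,0,0,0,0,0,0,0,0])

```text
clock: 17.5
position: [0.5791, 0.039, 0.1792]
ee_rot: [-0.008, 0.706, 0.708, -0.011]
contact_force: [-1.2, 0.3, -0.5]
width: 0.05
```

```bash
python3 - <<'E'
from h import *
c=cam("wrist");im,d=eyes.get_image("wrist");cv2.imwrite("pics/w13.png",im[...,::-1]);np.savez("pics/w13.npz",im=im,d=d,K=c[0],R=c[1],t=c[2])
need([.598,.035,.13],-.1)
X=cloud(c,d).reshape(-1,3)
t=X[np.all((X>[.57,.0,.12])&(X<[.63,.07,.15]),1)]
print(len(t))
if len(t)>5: print(cv2.minAreaRect((t[:,:2]*1000).astype(np.float32)),t.min(0),t.max(0))
b=X[np.all((X>[.55,.0,.09])&(X<[.65,.08,.105]),1)]
if len(b)>5: print(cv2.minAreaRect((b[:,:2]*1000).astype(np.float32)),b.min(0),b.max(0))
E
```

```text
t 17.55
pos [0.579  0.0391 0.1791]
ang 0.18
zax [-0.0271 -0.004  -0.9996]
F [-0.   0.3 -1.2]
w 0.0497
shift [-0.4   2.03  4.86]
turn [-1.55  0.23  0.28]
1295
((597.016357421875, 36.99557113647461), (16.874252319335938, 23.649948120117188), 0.2650407552719116) [0.58859102 0.02517253 0.12010748] [0.60549455 0.04883716 0.1402968 ]
((597.1686401367188, 38.81488800048828), (35.965572357177734, 54.572471618652344), 89.31533813476562) [0.5699249  0.02055613 0.09000418] [0.62448212 0.0569348  0.10496516]
```

View pics/w13.png

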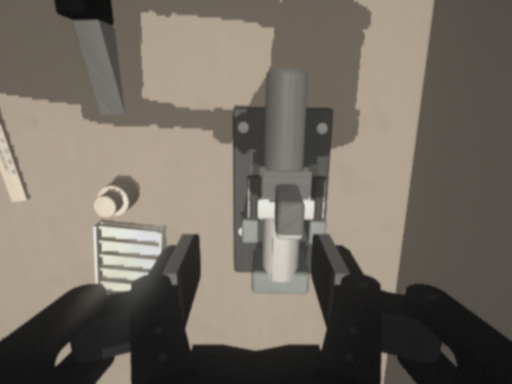

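Call:
servo_tool(deltas=[-0.1,0.9,0.5,-0.9,0.2,0.1,-0.1,0.9,1,-0.6,0,0.1,0,0,0,0,0,0,0,0,0,0,0,0])

```text
clock: 17.95
position: [0.595, 0.0401, 0.1613]
ee_rot: [-0.001, 0.706, 0.708, -0.001]
contact_force: [-0.5, 0.1, 0.2]
width: 0.0501
```

```bash
python3 -c "
from h import *
need([.597,.037,.102],0)"
```

```text
t 17.95
pos [0.595  0.0401 0.1613]
ang 0.17
zax [-0.0024  0.001  -1.    ]
F [-0.5  0.1  0.2]
w 0.0501
shift [-0.32  0.21  5.93]
turn [-0.14 -0.05  0.17]
```

Call:
servo_tool(deltas=[-0.3,0.2,1,-0.1,0,0.2,0,0,1.5,0,0,0,0,0,1.5,0,0,0,0,0,1,0,0,0,0,0,0,0,0,0])

```text
clock: 18.45
position: [0.5968, 0.0377, 0.1089]
ee_rot: [0.0, 0.707, 0.707, 0.001]
contact_force: [0.1, 0.1, 0.4]
width: 0.0498
```

```bash
python3 -c "
from h import *
need([.597,.037,.102],0)"
```

```text
t 18.45
pos [0.5968 0.0377 0.1089]
ang 0.04
zax [ 1.e-03  6.e-04 -1.e+00]
F [0.1 0.1 0.4]
w 0.0498
shift [-0.07  0.01  0.69]
turn [ 0.06 -0.04  0.04]
```

Call:
servo_tool(deltas=[-0.1,0,0.6,0,0,0,0,0,0,0,0,0,0,0,0,0,0,0])

```text
clock: 18.75
position: [0.5975, 0.0365, 0.1031]
ee_rot: [0.001, 0.707, 0.707, 0.001]
contact_force: [0.2, 0.3, 0.2]
width: 0.0499
```

Call:
servo_tool(deltas=[0,0,0,0,0,0,0,0,0,0,0,0,0,0,0,0,0,0,0,0,0,0,0,0,0,0,0,0,0,0,0,0,0,0,0,0], jaw=1, grip_force=60)

```text
clock: 19.35
position: [0.5979, 0.0365, 0.1044]
ee_rot: [0.001, 0.707, 0.707, 0.002]
contact_force: [0.0, 0.5, -0.8]
width: 0.0149
```

```bash
python3 prof.py 14 scene; python3 -c "
from h import *
need([.597,.037,.17],0)"
```

```text
scene 14 [(-16, 0.064), (-12, 0.064), (-8, 0.066), (-4, 0.065), (0, 0.064), (4, 0.064), (8, 0.064), (12, 0.066), (16, 0.065), (20, 0.119), (24, 0.149), (28, 0.144), (32, 0.141), (36, 0.151), (40, 0.139)]
   left [(-4, 0.083), (0, 0.085), (4, 0.083), (8, 0.082), (12, 0.082), (16, 0.08), (20, 0.097), (24, 0.116), (28, 0.119), (32, 0.119), (36, 0.1), (40, 0.119), (44, 0.099), (48, 0.098), (52, 0.097)]
t 19.4
pos [0.5979 0.0364 0.1044]
ang 0.05
zax [ 4.1e-03  3.0e-04 -1.0e+00]
F [-0.3 -0.2 -0.6]
w 0.015
shift [ 0.06 -0.06 -6.56]
turn [ 0.24 -0.02  0.05]
```

Call:
servo_tool(deltas=[0,0,-1,0,0,0,0,0,-1,0,0,0,0,0,-1.5,0,0,0,0,0,-2,0,0,0,0,0,-2,0,0,0,0,0,-2,0,0,0,0,0,0,0,0,0])

```text
clock: 20.1
position: [0.5982, 0.0364, 0.2073]
ee_rot: [0.002, 0.707, 0.707, 0.003]
contact_force: [0.5, 0.2, -0.8]
width: 0.0153
```

```bash
python3 -c "
from h import *
for n in('scene','top'):
  c=cam(n);im,d=eyes.get_image(n);cv2.imwrite(f'pics/{n}15.png',im[...,::-1]);np.savez(f'pics/{n}15.npz',im=im,d=d,K=c[0],R=c[1],t=c[2])
a=cv2.imread('pics/scene15.png')[90:290,190:350];cv2.imwrite('pics/scene15z.png',cv2.resize(a,None,fx=3,fy=3,interpolation=cv2.INTER_CUBIC))
need([.444,-.085,.17],-90)"
```

```text
t 20.2
pos [0.5963 0.0366 0.2041]
ang 0.05
zax [ 1.3e-03  6.0e-04 -1.0e+00]
F [-1.1  0.2 -2.1]
w 0.015
shift [-12.14 -15.24   3.38]
turn [ 3.000e-02 -9.000e-02  9.005e+01]
```

View pics/scene15z.png

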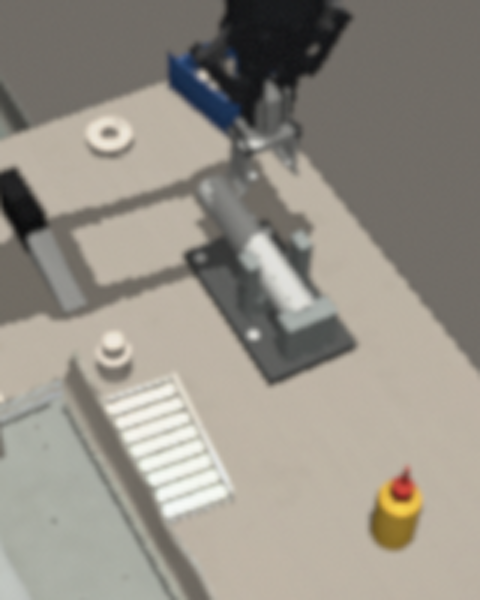

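```bash
cat > tray.py <<'E'
from h import *
import sys
for f in sys.argv[1:]:
    z=np.load(f"pics/{f}.npz");P=cloud((z["K"],z["R"],z["t"]),z["d"]);X=P.reshape(-1,3);g=z["im"].astype(float).mean(-1).ravel()
    print("==",f)
    m=np.all((X>[.395,-.16,-.004])&(X<[.49,-.012,.02]),1)
    w=X[m&(X[:,2]>.0095)&(X[:,0]>.40)]
    r=cv2.minAreaRect((w[:,:2]*1000).astype(np.float32));print(r)
    # long-side direction, from +x wall edge: max x per y bin
    p=[]
    for y in np.arange(-.145,-.025,.006):
        q=w[abs(w[:,1]-y)<.003]
        if len(q)>3:p.append((y,q[:,0].min(),q[:,0].max()))
    p=np.array(p)
    if len(p)>5:
        for k in(1,2):
            a=np.polyfit(p[:,0],p[:,k],1);res=p[:,k]-np.polyval(a,p[:,0]);ok=abs(res)<.004;a=np.polyfit(p[ok,0],p[ok,k],1);print("edge",k,"slope deg",np.degrees(np.arctan(a[0])),"x at y=-.085",np.polyval(a,-.085))
    A=np.radians(float(2.8));c0=np.array([.4435,-.0855])
    ey=np.array([np.sin(A),np.cos(A)]) # long dir: x grows with y
    ex=np.array([np.cos(A),-np.sin(A)])
    s=(X[:,:2]-c0)@ey;u=(X[:,:2]-c0)@ex
    b=(abs(u)<.024)&(abs(s)<.075)&(X[:,2]>-.004)&(X[:,2]<.02)
    for k in np.arange(-.072,.072,.002):
        q=b&(abs(s-k)<.001)
        if q.sum()>2:print(f"{k*1000:.0f}:{np.median(X[q,2])*1000:.1f}/{g[q].mean():.0f}",end=" ")
    print()
E
python3 tray.py top0 scene0 scene15 top15
```

```text
== top0
((443.2006530761719, -85.71269226074219), (126.66641998291016, 68.13727569580078), 84.53033447265625)
edge 1 slope deg 5.400703735585007 x at y=-.085 0.4096591786734802
edge 2 slope deg 5.204151024018852 x at y=-.085 0.4765769067663042
-72:-0.1/137 -70:-1.3/136 -68:1.4/136 -66:0.4/150 -62:12.6/156 -60:8.0/130 -58:4.4/182 -56:4.7/187 -54:4.6/186 -52:3.9/187 -50:6.6/182 -48:12.4/172 -46:8.8/138 -44:4.6/171 -42:3.9/187 -40:3.3/185 -38:5.4/186 -36:5.0/185 -34:5.5/180 -32:13.6/157 -30:10.2/161 -28:6.2/143 -26:4.9/188 -24:3.7/187 -22:3.1/186 -20:5.3/185 -18:7.4/178 -16:12.8/173 -14:5.7/145 -12:3.7/189 -10:4.8/189 -8:3.1/189 -6:5.4/189 -4:4.1/189 -2:9.1/177 0:10.6/151 2:4.4/167 4:5.7/184 6:5.0/192 8:4.9/191 10:4.1/191 12:4.2/186 14:13.7/174 16:13.1/169 18:5.7/154 20:4.8/194 22:4.4/193 24:3.7/192 26:4.8/191 28:4.2/190 30:11.1/180 32:6.9/162 34:3.9/186 36:4.8/194 38:5.0/194 40:4.9/193 42:4.5/192 44:4.0/186 46:12.1/177 48:11.4/167 50:4.9/182 52:4.7/195 54:4.2/194 56:4.1/193 58:6.0/193 60:5.1/187 62:11.8/169 64:1.7/114 66:0.7/128 68:0.8/136 70:0.1/135 
== scene0
((444.9753112792969, -87
[... 2447 characters left out ...]
.3/192 -8:3.7/193 -6:4.8/193 -4:4.0/192 -2:9.7/180 0:11.1/156 2:4.5/167 4:4.5/198 6:4.5/196 8:5.0/195 10:4.8/194 12:5.5/189 14:11.8/177 16:12.5/171 18:5.0/159 20:5.1/198 22:3.8/196 24:4.8/195 26:4.7/195 28:4.8/193 30:11.6/182 32:6.5/163 34:3.3/189 36:4.6/197 38:5.1/197 40:4.0/197 42:4.3/196 44:4.1/190 46:12.4/182 48:11.7/168 50:4.0/185 52:4.7/198 54:3.9/197 56:5.0/197 58:4.7/195 60:6.1/190 62:11.3/172 64:2.0/108 66:1.3/125 68:1.0/137 tray.py:17: RankWarning: Polyfit may be poorly conditioned
  a=np.polyfit(p[:,0],p[:,k],1);res=p[:,k]-np.polyval(a,p[:,0]);ok=abs(res)<.004;a=np.polyfit(p[ok,0],p[ok,k],1);print("edge",k,"slope deg",np.degrees(np.arctan(a[0])),"x at y=-.085",np.polyval(a,-.085))
```

Call:
servo_tool(deltas=[0,0,0,0,0,8,0,0,0,0,0,8,0,0,0,0,0,8,0,0,0,0,0,8,0,0,0,0,0,8,0,0,0,0,0,8,0,0,0,0,0,8,0,0,0,0,0,8,0,0,0,0,0,8,0,0,0,0,0,8,0,0,0,0,0,8,0,0,0,0,0,4,0,0,0,0,0,0])

```text
clock: 21.5
position: [0.5833, 0.0371, 0.1829]
ee_rot: [-0.0, 0.999, -0.051, -0.019]
contact_force: [-0.2, -1.0, -1.4]
width: 0.0154
```

```bash
python3 -c "
from h import *
need([.443,-.086,.15],-95.2)"
```

```text
t 21.5
pos [0.5833 0.0371 0.1829]
ang -95.83
zax [-0.0383  0.0029 -0.9993]
F [-0.2 -1.  -1.4]
w 0.0154
shift [-12.57  13.67   3.79]
turn [ 0.05  2.2  -0.63]
```

Call:
servo_tool(deltas=[-2,2,0,0,1.2,-0.6,-2.5,2.7,0,0,1,0,-2.5,2.7,0,0,0,0,-2.5,2.7,0.5,0,0,0,-2,2,0.5,0,0,0,0,0,0,0,0,0,0,0,0,0,0,0])

```text
clock: 22.2
position: [0.4503, -0.0749, 0.1668]
ee_rot: [-0.001, 0.999, -0.038, -0.005]
contact_force: [0.6, 0.5, -1.0]
width: 0.0152
```

```bash
python3 -c "
from h import *
need([.443,-.086,.10],-95.2)"
```

```text
t 22.2
pos [ 0.4503 -0.0749  0.1668]
ang -94.39
zax [-0.0092  0.0016 -1.    ]
F [ 0.6  0.5 -1. ]
w 0.0152
shift [-0.58  1.17  6.69]
turn [-0.05  0.53  0.81]
```

Call:
servo_tool(deltas=[-0.3,0.6,1,0,0.4,0.5,-0.2,0.5,2,0,0.2,0.3,0,0,2,0,0,0,0,0,0.8,0,0,0,0,0,0,0,0,0,0,0,0,0,0,0])

```text
clock: 22.8
position: [0.45, -0.0835, 0.1076]
ee_rot: [-0.001, 0.999, -0.042, 0.003]
contact_force: [-0.8, 0.6, -0.8]
width: 0.0153
```

```bash
python3 -c "
from h import *
need([.443,-.086,.085],-95.2)
for n in('scene','top','wrist'):
  c=cam(n);im,d=eyes.get_image(n);cv2.imwrite(f'pics/{n}16.png',im[...,::-1]);np.savez(f'pics/{n}16.npz',im=im,d=d,K=c[0],R=c[1],t=c[2])
a=cv2.imread('pics/scene16.png')[160:280,180:310];cv2.imwrite('pics/scene16z.png',cv2.resize(a,None,fx=5,fy=5,interpolation=cv2.INTER_CUBIC))
"
```

```text
t 22.8
pos [ 0.45   -0.0835  0.1076]
ang -94.76
zax [ 0.0065  0.0014 -1.    ]
F [-0.8  0.6 -0.8]
w 0.0153
shift [-0.69  0.31  2.25]
turn [-0.11 -0.37  0.44]
```

View pics/scene16z.png

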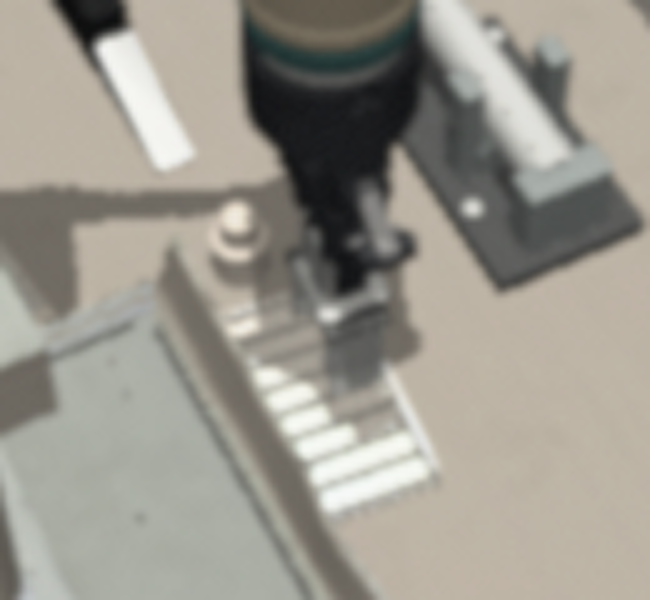

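View pics/wrist16.png

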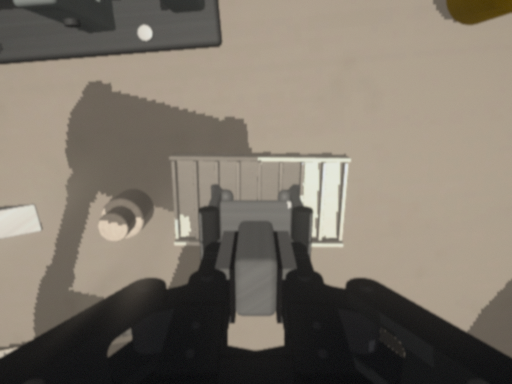

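```bash
cat > tw.py <<'E'
from h import *
import sys
def run(f):
    s=manip.get_state();q=s["ee_rot"];R=Ro.from_quat([q[1],q[2],q[3],q[0]])
    z=np.load(f"pics/{f}.npz");X=cloud((z["K"],z["R"],z["t"]),z["d"]).reshape(-1,3)
    T=R.inv().apply(X-s["position"])*1000
    m=(X[:,2]>.0125)&(X[:,2]<.02)&(abs(T[:,1])<90)&(T[:,0]>15)&(T[:,0]<60)
    w=T[m];a=np.polyfit(w[:,1],w[:,0],1);r=w[:,0]-np.polyval(a,w[:,1]);w=w[abs(r)<4];a=np.polyfit(w[:,1],w[:,0],1)
    print("far wall: x at y0 %.1f"%a[1],"angle deg %.2f"%np.degrees(np.arctan(a[0])),"y span",w[:,1].min().round(1),w[:,1].max().round(1), "x span",w[:,0].min().round(1),w[:,0].max().round(1),"z",np.median(X[m,2]))
    b=(X[:,2]<.02)&(X[:,2]>-.005)&(T[:,0]>a[1]-14)&(T[:,0]<a[1]-4)
    for k in np.arange(-80,80,1.):
        qq=b&(abs(T[:,1]-k)<.5)
        if qq.sum()>1:print(f"{k:.0f}:{np.median(X[qq,2])*1000:.0f}",end=" ")
    print()
    # clip bridge in tool frame
    c=(T[:,2]<-4+12)&(T[:,2]>-8)&(abs(T[:,1])<35)&(T[:,0]>8)&(T[:,0]<25)
    print("bridge y",T[c,1].min().round(1),T[c,1].max().round(1),"x max",T[c,0].max().round(1),"z",np.percentile(T[c,2],[10,50,90]).round(1))
    l=(T[:,2]>20)&(T[:,2]<66)&(abs(T[:,1])<35)&(abs(T[:,0])<20);print("legs",l.sum(),T[l].min(0).round(1) if l.any() else 0,T[l].max(0).round(1) if l.any() else 0)
run(sys.argv[1])
E
python3 tw.py wrist16
```

```text
far wall: x at y0 23.6 angle deg -0.62 y span -60.5 66.5 x span 18.8 25.7 z 0.014825730253965073
-80:0 -79:-0 -78:0 -77:0 -76:-0 -75:-0 -74:0 -73:0 -72:-0 -71:0 -70:-0 -69:-0 -68:0 -67:0 -66:0 -65:0 -64:-0 -63:1 -60:12 -59:13 -58:10 -57:4 -56:4 -55:4 -54:4 -53:4 -52:4 -51:4 -50:4 -49:4 -48:4 -47:4 -45:12 -44:12 -43:12 -42:6 -41:4 -40:4 -39:4 -38:4 -37:4 -36:4 -35:4 -34:4 -33:4 -32:4 -31:4 -30:4 -29:12 -28:12 -27:11 -26:4 -25:4 -24:4 -23:4 -22:4 -21:4 -20:4 -19:4 -18:4 -17:4 -16:4 -15:4 -14:12 -13:12 -12:12 -11:4 -10:4 -9:4 -8:4 -7:4 -6:4 -5:4 -4:4 -3:4 -2:4 -1:4 0:4 1:4 2:12 3:12 4:12 5:4 6:4 7:4 8:4 9:4 10:4 11:4 12:4 13:4 14:4 15:4 16:4 17:8 18:12 19:12 20:5 21:4 22:5 23:5 24:4 25:4 26:4 27:4 28:4 29:4 30:4 31:4 32:4 33:11 34:12 35:12 37:4 38:4 39:4 40:4 41:4 42:4 43:4 44:4 45:4 46:4 47:4 48:7 49:12 50:12 51:12 52:4 53:4 54:4 55:4 56:4 57:4 58:4 59:4 60:4 61:4 62:4 63:4 64:10 65:12 66:12 70:-0 71:0 72:-0 73:0 74:-0 75:0 76:0 77:0 78:0 79:-0 
bridge y -26.6 26.6 x max 20.2 z [-4.5  7.1  7.8]
legs 718 [ -5.  -27.3  20.1] [15.  27.2 61. ]
```

Call:
servo_tool(deltas=[-0.4,0.2,0.3,0,-0.3,0.4,-0.3,0.1,0.5,0,0,0.2,0,0,0.4,0,0,0,0,0,0,0,0,0,0,0,0,0,0,0])

```text
clock: 23.45
position: [0.4429, -0.0867, 0.0964]
ee_rot: [-0.0, 0.999, -0.047, 0.002]
contact_force: [-1.4, 0.8, -0.3]
width: 0.0156
```

```bash
python3 -c "
from h import *
need([.443,-.086,.0665],-95.2)
for n in('wrist',):
  c=cam(n);im,d=eyes.get_image(n);cv2.imwrite(f'pics/{n}17.png',im[...,::-1]);np.savez(f'pics/{n}17.npz',im=im,d=d,K=c[0],R=c[1],t=c[2])
"; python3 tw.py wrist17
```

```text
t 23.45
pos [ 0.4429 -0.0867  0.0964]
ang -95.44
zax [ 4.7e-03  3.0e-04 -1.0e+00]
F [-1.4  0.8 -0.3]
w 0.0156
shift [-0.01 -0.07  2.99]
turn [-0.04 -0.27 -0.24]
far wall: x at y0 30.8 angle deg 0.02 y span -64.6 63.0 x span 25.4 32.4 z 0.014777463336834986
-80:-0 -79:-0 -78:0 -77:-0 -76:-0 -75:-0 -74:-0 -73:-0 -72:-0 -71:0 -70:-0 -69:-0 -68:-0 -67:0 -64:12 -63:12 -62:11 -61:5 -60:4 -59:4 -58:4 -57:4 -56:4 -55:4 -54:4 -53:4 -52:4 -51:4 -50:4 -49:11 -48:12 -47:12 -46:8 -45:4 -44:4 -43:4 -42:4 -41:4 -40:4 -39:4 -38:4 -37:4 -36:4 -35:4 -34:4 -33:12 -32:12 -31:12 -30:4 -29:4 -28:4 -27:4 -26:4 -25:4 -24:4 -23:4 -22:4 -21:4 -20:4 -19:4 -18:4 -17:12 -16:12 -15:9 -14:4 -13:4 -12:4 -11:4 -10:4 -9:4 -8:4 -7:4 -6:4 -5:4 -4:4 -3:4 -2:12 -1:12 0:12 1:4 2:4 3:4 4:4 5:4 6:4 7:4 8:4 9:4 10:4 11:4 12:4 13:4 14:12 15:12 16:12 17:4 18:4 19:4 20:4 21:4 22:4 23:4 24:4 25:4 26:4 27:4 28:4 29:9 30:12 31:12 33:4 34:4 35:4 36:4 37:4 38:4 39:4 40:5 41:4 42:4 43:4 44:7 45:12 46:12 47:12 48:5 49:4 50:4 51:4 52:4 53:4 54:4 55:4 56:4 57:4 58:4 59:4 60:9 61:12 62:12 66:0 67:0 68:0 69:-0 70:0 71:0 72:0 73:0 74:0 75:0 76:0 77:0 78:-0 79:0 
bridge y -26.4 26.8 x max 20.3 z [-4.3  7.1  7.8]
legs 713 [ -5.2 -27.2  20.2] [15.1 27.3 60.1]
```

Call:
servo_tool(deltas=[0,-0.08,0.5,0,-0.2,0,0,0,0.6,0,0,0,0,0,0.5,0,0,0,0,0,0,0,0,0,0,0,0,0,0,0])

```text
clock: 24.0
position: [0.4432, -0.0858, 0.0788]
ee_rot: [-0.0, 0.999, -0.047, 0.0]
contact_force: [0.3, 0.1, -1.6]
width: 0.0155
```

```bash
python3 -c "
from h import *
need([.443,-.086,.0665],-95.2)
for n in('wrist',):
  c=cam(n);im,d=eyes.get_image(n);cv2.imwrite(f'pics/{n}18.png',im[...,::-1]);np.savez(f'pics/{n}18.npz',im=im,d=d,K=c[0],R=c[1],t=c[2])
"; python3 tw.py wrist18
```

```text
t 24.0
pos [ 0.4432 -0.0858  0.0788]
ang -95.43
zax [ 8.e-04  8.e-04 -1.e+00]
F [ 0.3  0.1 -1.6]
w 0.0155
shift [-0.02  0.02  1.23]
turn [-0.05 -0.04 -0.23]
far wall: x at y0 31.0 angle deg -0.03 y span -64.1 64.1 x span 25.6 32.7 z 0.014750378662140544
-80:0 -79:-0 -78:-0 -77:0 -76:0 -75:-0 -74:-0 -73:-0 -72:0 -71:-0 -70:0 -69:0 -68:0 -67:-0 -66:-0 -63:12 -62:12 -61:10 -60:4 -59:4 -58:4 -57:4 -56:4 -55:4 -54:4 -53:4 -52:4 -51:4 -50:4 -49:5 -48:12 -47:12 -46:12 -45:8 -44:4 -43:4 -42:4 -41:4 -40:4 -39:4 -38:4 -37:4 -36:4 -35:4 -34:4 -33:5 -32:12 -31:12 -30:12 -29:4 -28:4 -27:4 -26:4 -25:4 -24:4 -23:4 -22:4 -21:4 -20:4 -19:4 -18:4 -17:5 -16:12 -15:12 -14:7 -13:4 -12:4 -11:4 -10:4 -9:4 -8:4 -7:4 -6:4 -5:4 -4:4 -3:4 -2:4 -1:8 0:12 1:12 2:4 3:4 4:4 5:4 6:4 7:4 8:4 9:4 10:4 11:4 12:4 13:4 14:5 15:12 16:12 17:5 18:4 19:4 20:4 21:4 22:4 23:4 24:4 25:4 26:4 27:4 28:4 29:4 30:10 31:12 32:12 34:4 35:4 36:4 37:4 38:4 39:4 40:4 41:4 42:4 43:4 44:4 45:7 46:12 47:12 48:12 50:4 51:4 52:4 53:4 54:4 55:4 56:4 57:4 58:4 59:4 60:4 61:8 62:12 63:12 67:0 68:0 69:0 70:0 71:-0 72:0 73:0 74:0 75:0 76:0 77:0 78:0 79:0 
bridge y -26.5 26.7 x max 20.4 z [-4.5  7.1  7.8]
legs 804 [ -6.  -31.9  20. ] [20.  32.2 66. ]
```

Centred to about 0.3 mm. Lower onto the floor.

Call:
servo_tool(deltas=[0,0,0.5,0,0,0,0,0,0.3,0,0,0,0,0,0.2,0,0,0,0,0,0,0,0,0])

```text
clock: 24.45
position: [0.4434, -0.0858, 0.0682]
ee_rot: [-0.0, 0.999, -0.047, 0.001]
contact_force: [-0.0, 0.1, -2.1]
width: 0.015
```

Call:
servo_tool(deltas=[0,0,0.15,0,0,0,0,0,0,0,0,0])

```text
clock: 24.65
position: [0.4436, -0.0859, 0.0667]
ee_rot: [-0.0, 0.999, -0.047, 0.001]
contact_force: [0.2, 0.9, -1.7]
width: 0.0154
```

Call:
servo_tool(deltas=[0,0,0.1,0,0,0,0,0,0,0,0,0])

```text
clock: 24.85
position: [0.4439, -0.086, 0.0667]
ee_rot: [-0.0, 0.999, -0.047, 0.001]
contact_force: [-0.7, -0.4, 0.1]
width: 0.0156
```

Call:
servo_tool(deltas=[0,0,0.1,0,0,0,0,0,0,0,0,0])

```text
clock: 25.05
position: [0.444, -0.086, 0.0666]
ee_rot: [-0.0, 0.999, -0.047, 0.002]
contact_force: [-0.3, 0.4, -0.0]
width: 0.0153
```

Call:
servo_tool(deltas=[0,0,0,0,0,0,0,0,0,0,0,0,0,0,0,0,0,0,0,0,0,0,0,0], jaw=4)

```text
clock: 25.45
position: [0.4446, -0.0862, 0.0665]
ee_rot: [0.0, 0.999, -0.047, 0.002]
contact_force: [0.4, 1.0, -0.0]
width: 0.0401
```

Call:
servo_tool(deltas=[0,0,-1,0,0,0,0,0,-1,0,0,0,0,0,-2,0,0,0,0,0,-3,0,0,0,0,0,-3,0,0,0,0,0,-3,0,0,0,0,0,0,0,0,0])

```text
clock: 26.15
position: [0.4442, -0.0862, 0.2058]
ee_rot: [0.0, 0.999, -0.047, 0.003]
contact_force: [0.5, -1.0, -0.0]
width: 0.0399
```

```bash
python3 - <<'E'
from h import *
need([.443,-.086,.2],-95.2)
for n in('scene','top','wrist'):
  c=cam(n);im,d=eyes.get_image(n);cv2.imwrite(f'pics/{n}19.png',im[...,::-1]);np.savez(f'pics/{n}19.npz',im=im,d=d,K=c[0],R=c[1],t=c[2])
  X=cloud(c,d).reshape(-1,3)
  t=X[np.all((X>[.41,-.15,.085])&(X<[.48,-.03,.105]),1)]
  if len(t)>5:print(n,"tab",cv2.minAreaRect((t[:,:2]*1000).astype(np.float32)),np.median(t[:,2]))
  t=X[np.all((X>[.41,-.15,.050])&(X<[.48,-.03,.065]),1)]
  if len(t)>5:print(n,"bridge",cv2.minAreaRect((t[:,:2]*1000).astype(np.float32)),np.median(t[:,2]),"tray z<16 ok")
a=cv2.imread('pics/scene19.png')[100:290,170:350];cv2.imwrite('pics/scene19z.png',cv2.resize(a,None,fx=3.3,fy=3.1,interpolation=cv2.INTER_CUBIC))
E
```

```text
t 26.15
pos [ 0.4442 -0.0862  0.2058]
ang -95.43
zax [ 0.0063 -0.0011 -1.    ]
F [ 0.5 -1.  -0. ]
w 0.0399
shift [-0.12 -0.01  0.57]
turn [ 0.03 -0.36 -0.23]
scene tab ((444.699462890625, -87.9169921875), (16.271488189697266, 24.620132446289062), 88.81139373779297) 0.0982040916714814
scene bridge ((447.13330078125, -88.31848907470703), (56.91278839111328, 35.98493957519531), 83.68283081054688) 0.05829888995090793 tray z<16 ok
top tab ((439.90313720703125, -82.65850830078125), (22.056713104248047, 11.84463119506836), 47.21488571166992) 0.10023028800200404
top bridge ((444.78802490234375, -85.20516967773438), (51.98724365234375, 28.15272331237793), 85.50828552246094) 0.0598189015922415 tray z<16 ok
wrist tab ((444.34783935546875, -86.50664520263672), (16.242328643798828, 23.733972549438477), 84.3622055053711) 0.1004882737291673
wrist bridge ((446.40167236328125, -86.6031494140625), (55.07292175292969, 35.37565231323242), 84.73340606689453) 0.059075535889422305 tray z<16 ok
```

View pics/scene19z.png

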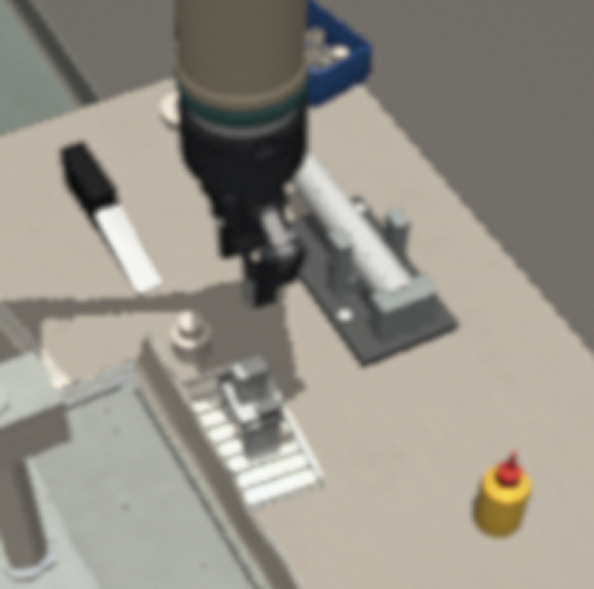

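View pics/wrist19.png

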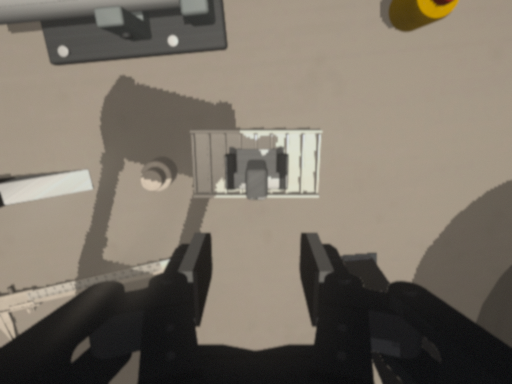

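```bash
python3 - <<'E'
from h import *
for a in("scene0","scene19"):
    z=np.load(f"pics/{a}.npz");X=cloud((z["K"],z["R"],z["t"]),z["d"]).reshape(-1,3)
    for nm,lo,hi in(("master",[.42,-.014,.03],[.465,.035,.06]),("bottle",[.53,-.25,.03],[.65,-.1,.12]),("ring",[.53,.22,.008],[.6,.3,.03]),("handle",[.41,.15,.044],[.47,.25,.07])):
        t=X[np.all((X>lo)&(X<hi),1)];print(a,nm,len(t),t.mean(0).round(4) if len(t) else "")
E
python3 -c "
from rig import manip
manip.sign_off()"
```

```text
scene0 master 60 [0.4416 0.0073 0.0402]
scene0 bottle 191 [ 0.5629 -0.24    0.0603]
scene0 ring 134 [0.5586 0.258  0.0129]
scene0 handle 170 [0.4369 0.1916 0.0489]
scene19 master 60 [0.4419 0.0072 0.04  ]
scene19 bottle 190 [ 0.5628 -0.24    0.0605]
scene19 ring 38 [0.5456 0.2648 0.0135]
scene19 handle 174 [0.4379 0.1936 0.0485]
the job is handed in; nothing more can be done
```

The clip is off the gauge rod and stands upright in the tray. The wedge is flat on the bench, and I handed the job in at about 26 s.

- **Clip off:** I pushed the wedge along the rod under the lip until the clip had lifted about 22 mm. It stayed perched astride the rod while I drew the wedge out. At the end of the push the handle tipped the clip forward by about 10°. It settled level again once I eased the wedge back.
- **Wedge:** it stands on its underside within about 2 mm of where it started, and the handle top reads its starting height.
- **Clip in the tray:** its feet are in the grooves on the tray floor, with the legs apart along the tray's long side. The bridge top (58–60 mm) and tab top (98–100 mm) match the expected heights. The wrist camera shows it parallel to the tray to within about half a degree.
- **Bystanders:** the setting master and bottle had not moved to within 0.3 mm. The ring gauge was mostly hidden by the arm in the last scene picture, so its final position reading is not reliable. It looked in place in the earlier wrist views, and the gripper never went near it at its height.

The cameras disagreed with each other by 1–3 mm, so I set the blade-to-rod and clip-to-tray alignment from views showing both parts together.

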